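# Tighten the drain screw of an outboard gearcase

## Robot

A 6-joint arm with a two-finger parallel gripper is mounted at the origin on the work surface. World frame = base frame: x ahead of the robot, y to its left, z up, the work surface at z = 0. Lengths are in m, angles in rad, forces in N, time in s.
With the tool pointing down it reaches from about 0.425 to 0.95 m from the base axis. Payload 3.5 kg.
Tool frame: the origin (TCP) lies between the finger pads; the fingertips stand 14 mm ahead of it and the grasp point (between the pads) lies 5 mm behind it; z points along the fingers, y is the line along which they close (so a half turn about z gives the same grasp; the last joint's range is limited). The gripper opens to 85 mm and grips with 20 to 120 N. Pads are 22 mm wide; open, the fingers measure 114 mm over their backs; the gripper's body (76 mm by 85 mm) begins 54 mm behind the grasp point. The pads swing forward as they close: fully open they stand 13 mm farther back than shut.
Start: joints at [-1.313, 0.286, 1.577, -0, 1.279, -0.15], TCP at [0.268, -0.62, 0.211] pointing down, gripper open.
Joint ranges: [-2.77, 2.77], [-0.9, 2.22], [0.21, 2.48], [-1.53, 4.67], [0.24, 2.81], [-2.84, 2.84]. Speed limits (rad/s): [2.79, 2.79, 3.14, 3.14, 3.14, 3.14].

## Interface

Orientations are given as a unit quaternion [x, y, z, w].
In Python, from plant import * gives the robot as it stands.
- The arm moves only by the tool step_arm, never from a script. Its argument "commands" is a list of rows, each an object of numbers: "gripper": the gripper's target within -1 to 1 (shut at 1, half-way at 0, fully open at -1); "x", "y", "z": the shift along the tool's x, y, z in mm; "spin": the turn about the tool's z in degrees. A call has exactly 10 rows; each row shifts and turns the commanded pose from where the row before left it, along the tool's axes as they then stand; what a row does not reach is not made up. A row lasts 1/10 s, in which the tool goes at most 50 mm and 8.59 degrees, less where a joint would pass 70% of its speed; a pose out of reach is approached as far as the arm can. A call with a gripper value outside its range is refused whole. The fingers move at their own pace and stop on an object; "force" is the grip in N (left out, the last holds). Time passes only in rows, so rows that do not move let the fingers close, or fill a call up. It gives the time, the measured TCP pose, the force, the opening and the grip force at its end, in the units of the state.
- get_state(): the state, without advancing time (a new reading comes with each control period).
- read_camera(name): name is "scene" or "top" or "wrist"; returns a dict with "color" (420x560x3 uint8, red, green, blue), "z_map" (420x560 float32, m along the optical axis (not along the pixel's ray), 0 where there is no reading), "fx", "fy", "cx", "cy" (pixels), "distortion" ([k1, k2, p1, p2, k3] as OpenCV has them; the pictures are not rectified), "eye" and "attitude" of the camera in the world; the wrist camera has in their place "mount" (4x4, takes a point from camera to tool coordinates, whose origin is the TCP and whose axes are the flange's). Camera axes: x right, y up, looking along -z (the intrinsics and any distortion apply to the point x, -y, -z); pixel columns grow to the right and rows downward; lengths in m; the calibration is good to about 2 mm. A picture is of the moment at which its call begins: read the wrist's pose just before it.
- sign_off(): hands the job in; it is judged then, once.
The state is a dict: "time": time; "qpos": joint angles; "dq": joint speeds; "joint_efforts": joint torques, N m; "eef_pos": TCP position; "tcp_rot": TCP orientation; "contact_force": force on the tool from outside, world axes, zero at the start; "wrist_torque": the same for the moment, N m; "opening": opening from 0.0 (shut) to 1.0 (fully open); "finger_force": force on a finger pad.
Only numpy, scipy, OpenCV 4.12 (cv2) and the standard library are available. Lean on these libraries where they do the work, as an engineer would, in place of code of your own. Each camera call takes 0.05 s, during which the arm holds its last target. There are 200 camera calls.

## Task

The outboard gearcase lying on its side has been refilled, and its drain screw (the larger slotted screw, on the torpedo-shaped body) is only run in by hand. Take the big flat screwdriver from the rack, feel its blade down to the bottom of the slot and, keeping it seated there with light pressure, turn the screw clockwise until it comes up snug on its gasket, about 0.22 N m: firm, but without crushing the gasket or chewing up the slot. Then stand the screwdriver back in its own hole of the rack, and leave everything else as it is.

Things in the scene. Friction and masses are not known exactly. Their poses are not given: they have to be found in the camera images.
- driver_grip (a point): Big flat screwdriver, 110 mm long, 110 g, loose, upright in the rack. This point: centre of its hexagonal wooden handle, 30 mm across flats, 50 mm long; z up along the tool. One pair of flats faces +-y of this frame, the others 60 degrees round. A 9 mm shank below ends in a flat blade 14 mm wide (along x), 2 mm thick (along y), its square tip 85 mm below this point.
- driver_tip (a point): Centre of the tip edge of the big screwdriver's blade; same axes as driver_grip (x along the blade's width).
- drain_head (a point): Drain screw: round steel head, 20 mm across, 6 mm tall, facing up on a boss of the bullet, with a straight slot across it, 3.6 mm wide, 4 mm deep. This point of the case: on the screw's axis where the slot's floor nominally lies; washers differ, so floor and head sit up to 1.5 mm higher or lower, unmeasured. Axes of the gearcase: the slot's direction, unmeasured, is within 0.65 rad of x.
- drain_boss (a point): Centre of the drain boss's face under the head. By feel only, joint values not measured: the screw (joint drain_screw) turns clockwise at about 0.04 N m, for 0.4 to 1.2 rad, until it meets its gasket washer at 0; from there washer and screw (joint gasket, rad beyond 0) take 0.06 N m plus 0.9 N m per rad. Let go, it springs back to 0.07 rad or less but stays tight.
- gearcase: Grey outboard gearcase fixed on its side in a wooden cradle. Origin on the bench straight below the drain screw; +x to the bullet's nose, +y up the leg, z up. Bullet 68 mm thick, axis 80 mm up; drain boss 34 mm across, its face 116 mm and the head's rim nominally 124 mm above the bench. The leg's plate, 7 mm thick at y = 114 mm, stands 142 mm high.
- level_screw (a point): The smaller slotted level screw (16 mm head) on the leg, 78 mm from the drain screw, already tight: leave it.
- rack: Fixed wooden rack, 170 x 66 mm, shelf top 80 mm above the bench, with two square holes 84 mm apart along its x. Origin at its centre on the bench.
- rack_hole (a point): Centre of the mouth of the big screwdriver's hole, 19 mm square, through a shelf 12 mm thick; open below down to 10 mm above the bench. The screwdriver's handle rests on the shelf round it, the blade hanging below, so driver_grip then lies 25 mm above this point.
- small_grip (a point): Centre of the handle (17 mm round, 42 mm long, black) of a small thin screwdriver in the rack's other hole: a bystander.
- oil_bottle: Gear oil bottle, 60 mm wide, 170 mm tall, standing loose: a bystander. Origin under its centre.
- propeller: Three-bladed aluminium propeller, 184 mm across, 64 mm tall, lying loose: a bystander. Origin under its centre.
- cup: White cup, 76 mm wide, 95 mm tall: a bystander. Origin under its centre.

How it is judged:
By the outcome, as a careful person would: the job done as asked, in the order asked, and still so for the second after the job is handed in, with the robot touching nothing.
It also fails if it takes over 67 s, if anything falls off the work surface, if the arm or the gripper's body presses on something with over 40 N, if the wrist force passes 120 N, or if a joint passes its speed limit or range.

## Working session

There is one attempt and no reset: what is moved stays moved. The work goes in short steps, Python scripts to look and compute and a tool call to move; the robot and the scene stay as the last step left them, time stands still between calls to the robot, and variables do not carry over. Pictures are saved under pics/ and viewed, at most 10 in all, crops included, and the job is handed in when it is done.

Besides the shell and the picture viewer there is one more tool, called after "Call:" in YAML: its name, and indented under it one key for each argument. step_arm: Moves the arm, as the interface text tells. Its arguments: {"type":"object","properties":{"commands":{"type":"array"},"force":{"type":"number"}},"required":["commands"]}

```bash
ls; mkdir -p pics
cat > h.py <<'E'
from plant import *
import numpy as np, cv2
from scipy.spatial.transform import Rotation as R
def cam(name):
    s=get_state(); c=read_camera(name)
    if name=="wrist":
        T=np.eye(4); T[:3,:3]=R.from_quat(s["tcp_rot"]).as_matrix(); T[:3,3]=s["eef_pos"]
        M=T@np.array(c["mount"]); c["Rm"],c["o"]=M[:3,:3],M[:3,3]
    else:
        a=np.array(c["attitude"]); c["Rm"]=a if a.shape==(3,3) else R.from_quat(a).as_matrix()
        c["o"]=np.array(c["eye"])
    c["K"]=np.array([[c["fx"],0,c["cx"]],[0,c["fy"],c["cy"]],[0,0,1]])
    return c
def rays(c,uv):
    p=cv2.undistortPoints(np.array(uv,float).reshape(-1,1,2),c["K"],np.array(c["distortion"],float)).reshape(-1,2)
    d=np.c_[p[:,0],-p[:,1],-np.ones(len(p))]
    return d@c["Rm"].T
def onz(c,uv,z):
    d=rays(c,uv); return c["o"]+d*((z-c["o"][2])/d[:,2])[:,None]
def bydepth(c,uv):
    uv=np.array(uv).reshape(-1,2); Z=c["z_map"][uv[:,1].astype(int),uv[:,0].astype(int)]
    return c["o"]+rays(c,uv)*Z[:,None]
def save(c,n): cv2.imwrite("pics/"+n+".png",c["color"][:,:,::-1])
E
python3 - <<'E'
from h import *
import pickle
a=cam("top");b=cam("scene")
print(a["o"],a["Rm"],b["o"]); print(get_state())
im=np.hstack([a["color"],b["color"]]); im=cv2.resize(im,(800,300),interpolation=cv2.INTER_AREA)
save(a,"top");save(b,"scene")
pickle.dump((a,b),open("tb.pkl","wb"))
E
```

```text
pics
[ 0.30838115 -0.00157061  1.48615755] [[ 6.03307558e-02  9.75875252e-01 -2.09827768e-01]
 [-9.98178084e-01  5.91605455e-02 -1.18550848e-02]
 [ 8.44441380e-04  2.10160706e-01  9.77666490e-01]] [1.2264027  0.35063416 0.58053589]
{'time': 0.1, 'qpos': array([-1.31304034e+00,  2.87095196e-01,  1.57807303e+00,  9.06344667e-06,
        1.27859021e+00, -1.49990803e-01]), 'dq': array([ 0.00032822, -0.00316777, -0.00314214, -0.0003601 ,  0.00107333,
        0.00098766]), 'joint_efforts': array([ 7.72627573e-04, -4.07296658e+01, -2.93699527e+01, -1.71388460e-04,
        3.43165921e-03,  6.06858606e-06]), 'eef_pos': array([ 0.26753255, -0.61900789,  0.20955049]), 'tcp_rot': array([ 9.79289394e-01,  2.02462615e-01, -5.39886413e-05, -1.08154953e-03]), 'contact_force': array([-0.18693084,  0.40045652,  0.30938263]), 'wrist_torque': array([ 0.02797782,  0.0287122 , -0.0539244 ]), 'finger_force': 0.0, 'opening': 1.00190792871971}
```

View pics/top.png

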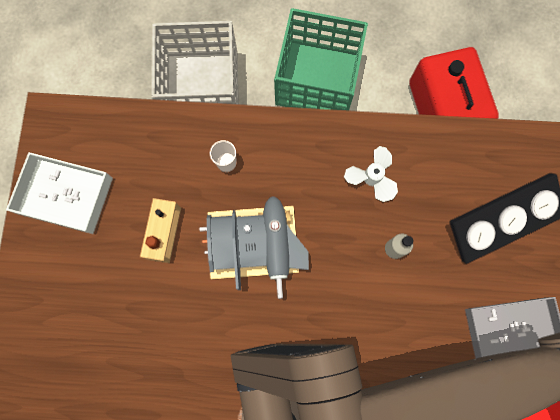

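View pics/scene.png

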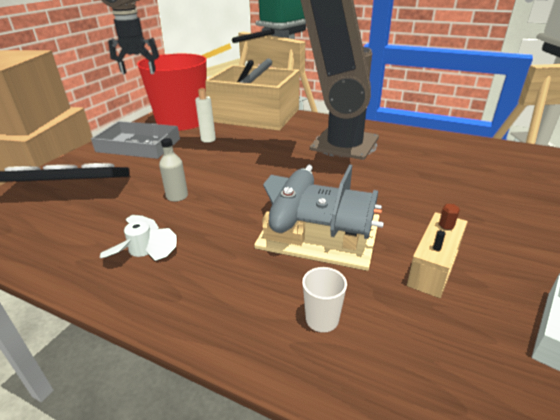

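The top view shows the big screwdriver's red handle at (152,242), with the rack around (160,230). The drain screw is at (275,226), the level screw at (247,229), the cup at (223,155) and the bottle at (400,245).

Run:
```python
from h import *
import pickle
a,b=pickle.load(open("tb.pkl","rb"))
hsv=cv2.cvtColor(a["color"],cv2.COLOR_RGB2HSV)
print(a["z_map"][242,152],a["z_map"][226,275], a["fx"],a["distortion"])
for n,uv,z in [("drv",(152,241),.13),("small",(160,212),.12),("drain",(275,226),.124),("level",(247,229),.12),("cup",(223,150),.095),("bot",(405,240),.17),("rackc",(160,230),.08)]:
    print(n,onz(a,[uv],z)[0],bydepth(a,[uv])[0])
w=cam("wrist");print(np.array(w["mount"]),w["fx"],w["distortion"])
```

```text
1.3694438 1.3848779 500.74137646601986 [0.01883864 0.         0.         0.         0.        ]
drv [0.48031811 0.36638403 0.13      ] [0.48028399 0.36631102 0.1302691 ]
small [0.56371326 0.3563563  0.12      ] [0.56342328 0.3559498  0.12155157]
drain [0.54290811 0.03468462 0.124     ] [0.54350268 0.03477654 0.12054667]
level [0.53053646 0.11146583 0.12      ] [0.53202701 0.11222425 0.11083377]
cup [0.7625899  0.20079661 0.095     ] [0.78342951 0.21008144 0.03117212]
bot [ 0.51835635 -0.31245989  0.17      ] [ 0.51901354 -0.31343293  0.16588062]
rackc [0.51931356 0.36098502 0.08      ] [ 0.30838115 -0.00157061  1.48615755]
[[-1.27891046e-03  9.63854701e-01  2.66425373e-01  6.64755826e-02]
 [ 9.99998830e-01  1.00903275e-03  1.14984548e-03  7.12363494e-04]
 [ 8.39452043e-04  2.66426532e-01 -9.63854864e-01 -1.64046785e-01]
 [ 0.00000000e+00  0.00000000e+00  0.00000000e+00  1.00000000e+00]] 302.5941810990587 [-0.05373026  0.          0.          0.          0.        ]
```

Call:
step_arm:
  commands:
    - {"gripper": -1,"x": 15,"y": -10,"z": -15}
    - {"gripper": -1,"x": 25,"y": -24,"z": -15}
    - {"gripper": -1,"x": 30,"y": -30,"z": -15}
    - {"gripper": -1,"x": 30,"y": -30,"z": -15}
    - {"gripper": -1,"x": 30,"y": -30}
    - {"gripper": -1,"x": 30,"y": -30}
    - {"gripper": -1,"x": 30,"y": -30}
    - {"gripper": -1,"x": 30,"y": -30}
    - {"gripper": -1,"x": 30,"y": -30}
    - {"gripper": -1,"x": 30,"y": -30}

```text
invalid input
```

Call:
step_arm:
  commands:
    - {"gripper": -1,"x": 32,"y": -30}
    - {"gripper": -1,"x": 32,"y": -30}
    - {"gripper": -1,"x": 32,"y": -30}
    - {"gripper": -1,"x": 32,"y": -30}
    - {"gripper": -1,"x": 32,"y": -30}
    - {"gripper": -1,"x": 32,"y": -30}
    - {"gripper": -1,"x": 25,"y": -25}
    - {"gripper": -1,"x": 15,"y": -13}
    - {"gripper": -1}
    - {"gripper": -1}

```text
invalid input
```

Run:
```python
from h import *
import pickle
w=cam("wrist"); s=get_state(); print(s["time"],s["eef_pos"],s["tcp_rot"],s["qpos"],s["contact_force"],s["wrist_torque"])
save(w,"w1"); pickle.dump(w,open("w1.pkl","wb"))
```

```text
0.2 [ 0.26761356 -0.61919623  0.20993882] [ 9.79281801e-01  2.02500784e-01 -3.92434952e-05 -7.64455912e-04] [-1.31299297e+00  2.86888158e-01  1.57761085e+00  4.16003554e-06
  1.27862456e+00 -1.50019849e-01] [-0.62062781  1.15933531  0.50529735] [-0.00857536 -0.00522178  0.00137774]
```

View pics/w1.png

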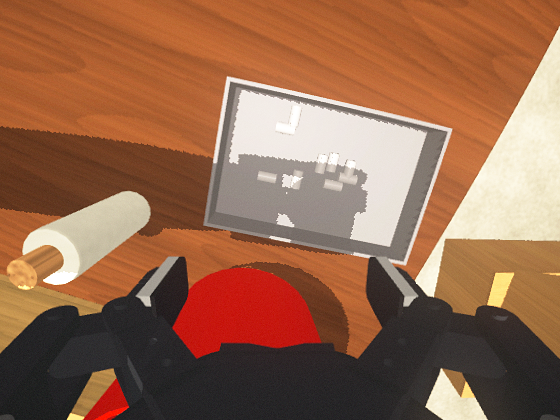

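The move was refused, so this wrist picture only shows the start location: tray, bottle, and the fingers at the bottom. I'll resend it with every key in each row.

Call:
step_arm:
  commands:
    - {"gripper": -1,"x": 15,"y": -10,"z": -15,"spin": 0}
    - {"gripper": -1,"x": 25,"y": -24,"z": -15,"spin": 0}
    - {"gripper": -1,"x": 28,"y": -28,"z": -15,"spin": 0}
    - {"gripper": -1,"x": 28,"y": -28,"z": -15,"spin": 0}
    - {"gripper": -1,"x": 30,"y": -30,"z": 0,"spin": 0}
    - {"gripper": -1,"x": 30,"y": -30,"z": 0,"spin": 0}
    - {"gripper": -1,"x": 30,"y": -30,"z": 0,"spin": 0}
    - {"gripper": -1,"x": 30,"y": -30,"z": 0,"spin": 0}
    - {"gripper": -1,"x": 30,"y": -30,"z": 0,"spin": 0}
    - {"gripper": -1,"x": 30,"y": -30,"z": 0,"spin": 0}
  force: 60

```text
time: 1.2
eef_pos: [0.4142, -0.2606, 0.2708]
tcp_rot: [0.979, 0.202, 0.0, 0.0]
contact_force: [-0.1, -0.3, -0.7]
opening: 1.0
finger_force: 0.0
```

Call:
step_arm:
  commands:
    - {"gripper": -1,"x": 30,"y": -28,"z": 0,"spin": 0}
    - {"gripper": -1,"x": 30,"y": -28,"z": 0,"spin": 0}
    - {"gripper": -1,"x": 30,"y": -28,"z": 0,"spin": 0}
    - {"gripper": -1,"x": 30,"y": -28,"z": 0,"spin": 0}
    - {"gripper": -1,"x": 30,"y": -28,"z": 0,"spin": 0}
    - {"gripper": -1,"x": 30,"y": -28,"z": 0,"spin": 0}
    - {"gripper": -1,"x": 25,"y": -23,"z": 0,"spin": 0}
    - {"gripper": -1,"x": 15,"y": -13,"z": 10,"spin": 0}
    - {"gripper": -1,"x": 0,"y": 0,"z": 15,"spin": 0}
    - {"gripper": -1,"x": 0,"y": 0,"z": 0,"spin": 0}

```text
time: 2.2
eef_pos: [0.5333, 0.0125, 0.2425]
tcp_rot: [0.979, 0.203, -0.003, -0.001]
contact_force: [-0.2, 0.0, -0.5]
opening: 1.004
finger_force: 0.0
```

Run:
```python
from h import *
import pickle
w=cam("wrist"); s=get_state(); print(s["time"],s["eef_pos"],s["tcp_rot"],s["qpos"],s["contact_force"],s["wrist_torque"])
save(w,"w2"); pickle.dump(w,open("w2.pkl","wb"))
```

```text
2.25 [0.53373212 0.0118528  0.24379132] [ 9.79296628e-01  2.02419882e-01 -2.01274470e-03 -5.04855011e-04] [-1.67671624e-01 -4.95545631e-02  1.88415070e+00 -5.38532209e-04
  1.31111398e+00  9.95606510e-01] [-0.40144852  0.71880005 -0.17765895] [-0.02161549  0.05028083 -0.01425936]
```

View pics/w2.png

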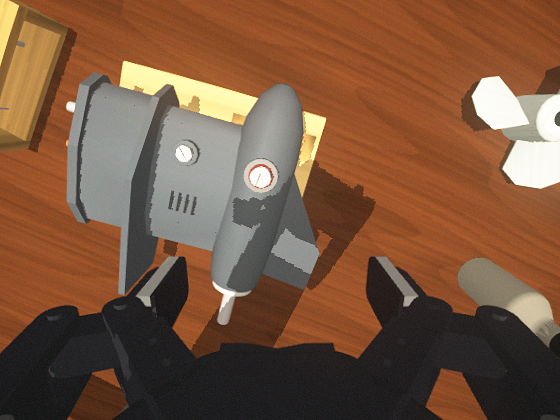

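The wrist view shows the drain screw at (260,177) with a red gasket ring, the level screw at (185,153), and the rack at the upper left. Next I'll enlarge the drain head.

Run:
```python
from h import *
import pickle
w=pickle.load(open("w2.pkl","rb"))
c=w["color"][150:206,220:300]; cv2.imwrite("pics/w2c.png",cv2.resize(c,None,fx=8,fy=8,interpolation=cv2.INTER_NEAREST)[:,:,::-1])
print(onz(w,[(260,177),(185,153)],.124), bydepth(w,[(260,177),(185,153)]))
g=w["color"].astype(int)
for v in range(166,190): print(v,' '.join('%3d'%x for x in g[v,246:276].mean(1)))
```

```text
[[0.54500629 0.03464264 0.124     ]
 [0.53827186 0.10726078 0.124     ]] [[0.54462612 0.03461599 0.12187588]
 [0.53588201 0.11014465 0.11221791]]
166 179 210 209 212 209 215 218 185 136 119 120 127 114 148 229 230 177 102  64 106 112 140 203 213 208 211 209 213 169 101
167 202 211 210 209 213 210 167 131 122 111 145 208 240 236 216 226 254 255 254 177 110 111 139 205 215 212 207 212 214 153
168 213 212 212 210 215 174 126 113 142 234 255 255 254 254 254 253 253 254 255 215 192 145 113 115 123 198 212 210 212 205
169 210 208 211 214 157 118 127 157 253 255 254 252 252 252 249 251 252 251 253 245 226 196 136 117 115 203 212 209 212 213
170 211 212 213 203 145 100 182 253 255 253 251 251 251 252 251 251 251 251 251 252 254 249 172 126 106 188 209 209 208 212
171 210 213 211 171 116 195 254 255 252 251 250 251 251 252 252 251 251 251 247 250 251 255 206 109  74 117 200 212 210 210
172 209 211 208 146 149 254 255 252 252 251 250 251 252 252 252 251 251 251 250 251 251 254 255 184  81  81 200 211 209 209
173 210 210 189 133 208 254 253 251 251 250 251 252 253 235 251 253 252 247 249 250 25
[... 1321 characters left out ...]
 220 250 251 250 250 250 251 251 252 252 255 253 204 127 108 196 210 205 208 162
185 173 203 207 205 207 204 168 198 250 227 253 254 253 249 250 251 251 253 254 255 209 152 157 117 188 208 206 207 192 138
186 158 178 201 208 206 208 206 187 166 102 195 234 254 253 253 253 254 255 252 203 112 102 190 206 204 206 203 205 134 128
187 158 153 185 206 207 204 205 206 206 185 149  92 157 234 239 233 238 208 132 144 195 206 208 204 207 204 210 146 111 129
188 157 160 159 173 203 207 203 206 207 207 205 204 186 178 170 123 170 198 197 208 208 207 206 206 208 213 170 140 134 134
189 155 162 162 163 146 199 208 208 204 207 205 203 205 199 206 201 203 204 203 207 204 204 207 213 183 151 136 134 138 132
```

View pics/w2c.png

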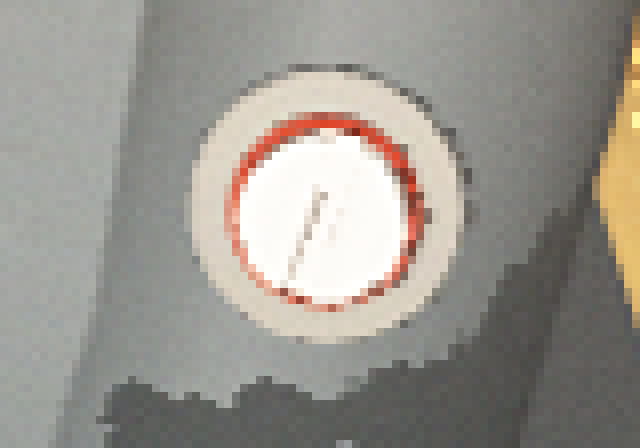

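The slot shows as a line from about (260,173) to (256,185) on a saturated head. I'll take a closer view to get a better angle.

Call:
step_arm:
  commands:
    - {"gripper": -1,"x": 0,"y": -5,"z": 10,"spin": 0}
    - {"gripper": -1,"x": 0,"y": -6,"z": 12,"spin": 0}
    - {"gripper": -1,"x": 0,"y": -6,"z": 12,"spin": 0}
    - {"gripper": -1,"x": 0,"y": 0,"z": 12,"spin": 0}
    - {"gripper": -1,"x": 0,"y": 0,"z": 10,"spin": 0}
    - {"gripper": -1,"x": 0,"y": 0,"z": 4,"spin": 0}
    - {"gripper": -1,"x": 0,"y": 0,"z": 0,"spin": 0}
    - {"gripper": -1,"x": 0,"y": 0,"z": 0,"spin": 0}
    - {"gripper": -1,"x": 0,"y": 0,"z": 0,"spin": 0}
    - {"gripper": -1,"x": 0,"y": 0,"z": 0,"spin": 0}

```text
time: 3.25
eef_pos: [0.5288, 0.0277, 0.1865]
tcp_rot: [0.979, 0.202, 0.001, 0.0]
contact_force: [-0.1, -0.6, 0.1]
opening: 1.001
finger_force: 0.0
```

Run:
```python
from h import *
import pickle
w=cam("wrist"); s=get_state(); print(s["time"],s["eef_pos"],s["tcp_rot"],s["qpos"],s["contact_force"],s["wrist_torque"])
pickle.dump(w,open("w3.pkl","wb"))
P=np.array([[.5447,.0346,.124]]); pc=(P-w["o"])@w["Rm"]; uv=cv2.projectPoints(pc*[1,-1,-1],np.zeros(3),np.zeros(3),w["K"],np.array(w["distortion"]))[0].ravel().astype(int); print(uv)
c=w["color"][uv[1]-25:uv[1]+25,uv[0]-30:uv[0]+30]; z=w["z_map"][uv[1]-25:uv[1]+25,uv[0]-30:uv[0]+30]
zz=np.clip((z-np.median(z[15:35,20:40])+.006)/.012,0,1)*255
g=np.clip((c.astype(float).mean(2)-225)*8,0,255)
im=np.hstack([c[:,:,::-1],np.repeat(zz[:,:,None],3,2).astype(np.uint8)]); im2=np.hstack([np.repeat(g[:,:,None],3,2).astype(np.uint8),np.zeros_like(c)])
cv2.imwrite("pics/w3c.png",cv2.resize(np.vstack([im,im2]),(720,600),interpolation=cv2.INTER_NEAREST))
```

```text
3.3 [0.52867267 0.0277373  0.18640007] [9.79291055e-01 2.02456794e-01 4.96078885e-04 1.76428396e-04] [-1.39349355e-01 -1.47708332e-02  1.95712757e+00  1.71826525e-06
  1.19818289e+00  1.02371425e+00] [ 0.50674009 -1.35908637  0.1124283 ] [ 0.02046327  0.01481581 -0.0168641 ]
[276 192]
```

View pics/w3c.png

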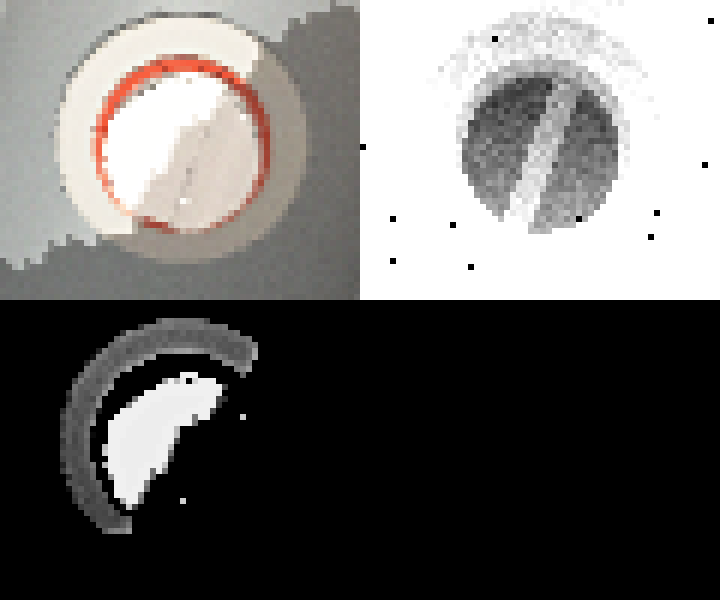

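The depth crop (upper right) shows the slot clearly as a lighter band, tilted about 20° from the image's vertical. I'll fit it in world coordinates.

Run:
```python
from h import *
import pickle
w=pickle.load(open("w3.pkl","rb"))
vv,uu=np.mgrid[165:220,245:310]; uv=np.c_[uu.ravel(),vv.ravel()]
P=bydepth(w,uv); 
h=P[(P[:,2]>.1205)]; # head top
c=np.median(h,0)
for _ in range(3):
    h=P[(np.hypot(*(P[:,:2]-c[:2]).T)<.0105)]; top=h[h[:,2]>np.percentile(h[:,2],60)-.0015]
    (cx,cy),r=cv2.minEnclosingCircle((top[:,:2]*1e3).astype(np.float32)); c=np.array([cx,cy])/1e3
    print(c,r,np.median(top[:,2]),len(h),len(top))
d=np.hypot(*(P[:,:2]-c[:2]).T); in_=P[d<.0095]
print(np.percentile(in_[:,2],[1,5,10,15,20,30,50,70,90]))
zt=np.median(in_[:,2])
sl=in_[(in_[:,2]<zt-.0018)]
x=sl[:,:2]-sl[:,:2].mean(0); u,s,vt=np.linalg.svd(x,full_matrices=False)
print("slot",sl[:,:2].mean(0),np.median(sl[:,2]),vt[0],np.degrees(np.arctan2(vt[0,1],vt[0,0])),s/np.sqrt(len(sl)),len(sl))
b=P[(d>.0125)&(d<.016)]; print("boss",np.median(b[:,2]),b[:,:2].mean(0))
# ring centre from colour: light ring
hsv=cv2.cvtColor(w["color"],cv2.COLOR_RGB2HSV)
# rack/driver from top
a,b=pickle.load(open("tb.pkl","rb"))
hs=cv2.cvtColor(a["color"],cv2.COLOR_RGB2HSV); m=((hs[...,0]<8)&(hs[...,1]>150)).astype(np.uint8); m[:, :130]=0;m[:,170:]=0
ys,xs=np.nonzero(m); print(xs.min(),xs.max(),ys.min(),ys.max()); Q=bydepth(a,np.c_[xs,ys]); t=Q[Q[:,2]>.125]; print(Q[:,2].max(),t.mean(0),len(t))
```

```text
[0.54522137 0.03507933] 9.90542221069336 0.1263060532135663 612 405
[0.54511676 0.03506042] 9.998245239257812 0.12629415843791741 585 412
[0.54511676 0.03506042] 9.998245239257812 0.12629415843791741 581 412
[0.12113356 0.12193697 0.12247001 0.12277627 0.12331782 0.12540476
 0.12608453 0.12653364 0.12712176]
slot [0.54512542 0.03474699] 0.12253436890444538 [-0.99769698 -0.06782878] -176.11071107727702 [0.00541521 0.00101578] 109
boss 0.11733799302196954 [0.54544972 0.03520523]
146 156 237 247
0.13312195460716536 [0.48114267 0.37988008 0.12838373] 4
```

Call:
step_arm:
  commands:
    - {"gripper": -1,"x": 0,"y": 0,"z": -20,"spin": 0}
    - {"gripper": -1,"x": 5,"y": -19,"z": -25,"spin": 0}
    - {"gripper": -1,"x": 9,"y": -33,"z": -18,"spin": 0}
    - {"gripper": -1,"x": 12,"y": -42,"z": 0,"spin": 0}
    - {"gripper": -1,"x": 12,"y": -45,"z": 0,"spin": 0}
    - {"gripper": -1,"x": 12,"y": -45,"z": 0,"spin": 0}
    - {"gripper": -1,"x": 12,"y": -45,"z": 0,"spin": 0}
    - {"gripper": -1,"x": 12,"y": -45,"z": 0,"spin": 0}
    - {"gripper": -1,"x": 11,"y": -38,"z": 0,"spin": 0}
    - {"gripper": -1,"x": 5,"y": -17,"z": 0,"spin": 0}

```text
time: 4.3
eef_pos: [0.4795, 0.3686, 0.249]
tcp_rot: [0.979, 0.204, 0.0, -0.0]
contact_force: [-0.5, -0.8, -0.1]
opening: 1.001
finger_force: 0.0
```

Call:
step_arm:
  commands:
    - {"gripper": -1,"x": 0,"y": 0,"z": 0,"spin": -8.5}
    - {"gripper": -1,"x": 0,"y": 0,"z": 0,"spin": -8.5}
    - {"gripper": -1,"x": 0,"y": 0,"z": 0,"spin": -8.5}
    - {"gripper": -1,"x": 0,"y": 0,"z": 0,"spin": -8.5}
    - {"gripper": -1,"x": 0,"y": 0,"z": 0,"spin": -8.5}
    - {"gripper": -1,"x": 0,"y": 0,"z": 0,"spin": -8.5}
    - {"gripper": -1,"x": 0,"y": 0,"z": 0,"spin": -8.5}
    - {"gripper": -1,"x": 0,"y": 0,"z": 0,"spin": -8.5}
    - {"gripper": -1,"x": 0,"y": 0,"z": 0,"spin": -8.5}
    - {"gripper": -1,"x": 0,"y": 0,"z": 0,"spin": -8.5}

```text
time: 5.3
eef_pos: [0.4808, 0.3648, 0.249]
tcp_rot: [0.583, 0.812, -0.0, 0.0]
contact_force: [0.4, 0.4, 0.4]
opening: 1.002
finger_force: 0.0
```

Call:
step_arm:
  commands:
    - {"gripper": -1,"x": 0,"y": 0,"z": 0,"spin": -8.5}
    - {"gripper": -1,"x": 0,"y": 0,"z": 0,"spin": -8.5}
    - {"gripper": -1,"x": 0,"y": 0,"z": 0,"spin": -8.5}
    - {"gripper": -1,"x": 0,"y": 0,"z": 0,"spin": -8.5}
    - {"gripper": -1,"x": 0,"y": 0,"z": 0,"spin": -8.5}
    - {"gripper": -1,"x": 0,"y": 0,"z": 0,"spin": -8.5}
    - {"gripper": -1,"x": 0,"y": 0,"z": 0,"spin": -8.5}
    - {"gripper": -1,"x": 0,"y": 0,"z": 0,"spin": -8.5}
    - {"gripper": -1,"x": 0,"y": 0,"z": 0,"spin": 0}
    - {"gripper": -1,"x": 0,"y": 0,"z": 0,"spin": 0}

```text
time: 6.3
eef_pos: [0.4807, 0.3651, 0.2489]
tcp_rot: [0.034, 0.999, -0.0, 0.0]
contact_force: [0.0, -0.5, -0.0]
opening: 1.0
finger_force: 0.0
```

Run:
```python
from h import *
import pickle
w=cam("wrist"); s=get_state(); print(s["time"],s["eef_pos"],s["tcp_rot"],s["qpos"])
save(w,"w4"); pickle.dump((w,s),open("w4.pkl","wb"))
```

```text
6.35 [0.48068011 0.36518512 0.24892644] [ 3.32969501e-02  9.99445500e-01 -4.36060956e-05  6.58820306e-05] [ 4.81827079e-01  1.03423435e-01  1.71847943e+00 -1.45369522e-04
  1.31961809e+00 -1.02232691e+00]
```

View pics/w4.png

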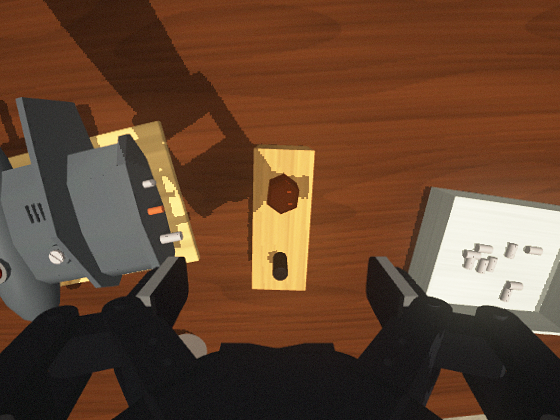

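The wrist view shows the hexagonal handle at (283,193), with vertices up and down so a pair of flats faces left and right. The small driver is at (280,266), and the rack spans (252–315, 147–290). I'll measure the hexagon and rack angles by depth.

Run:
```python
from h import *
import pickle
w,s=pickle.load(open("w4.pkl","rb"))
vv,uu=np.mgrid[130:310,235:335]; uv=np.c_[uu.ravel(),vv.ravel()]
P=bydepth(w,uv); 
near=P[np.hypot(P[:,0]-.481,P[:,1]-.366)<.03]
zt=np.percentile(near[near[:,2]>.115][:,2],50); T=near[abs(near[:,2]-zt)<.003]
print("ztop",zt,T.mean(0),len(T))
def width(X,a): p=X@np.array([np.cos(a),np.sin(a)]); return np.percentile(p,99.5)-np.percentile(p,.5), (np.percentile(p,99.5)+np.percentile(p,.5))/2
for d in range(0,180,5): print(d,round(width(T[:,:2],np.radians(d))[0]*1e3,1),end='; ')
hull=cv2.convexHull((T[:,:2]*1e3).astype(np.float32)); ap=cv2.approxPolyDP(hull,2.5,True).reshape(-1,2); print("\n",ap, cv2.minAreaRect(hull))
M=cv2.moments(hull); print("cent",M["m10"]/M["m00"],M["m01"]/M["m00"])
S=P[abs(P[:,2]-.08)<.006]; rect=cv2.minAreaRect((S[:,:2]*1e3).astype(np.float32)); print("rack",rect,np.median(S[:,2]))
sm=P[(abs(P[:,2]-.121)<.006)&(P[:,0]>.53)]; print("small",sm.mean(0),len(sm))
```

```text
ztop 0.13042977816136644 [0.47862672 0.36963671 0.13046216] 708
0 29.1; 5 28.7; 10 28.3; 15 28.0; 20 28.0; 25 28.3; 30 28.7; 35 29.1; 40 29.3; 45 29.6; 50 29.7; 55 29.6; 60 29.4; 65 29.1; 70 28.9; 75 28.4; 80 27.8; 85 27.9; 90 28.3; 95 28.4; 100 28.6; 105 28.9; 110 29.1; 115 29.0; 120 28.8; 125 28.5; 130 28.2; 135 27.7; 140 27.6; 145 27.8; 150 28.3; 155 28.9; 160 29.3; 165 29.4; 170 29.5; 175 29.3; 
 [[495.177   366.38373]
 [490.16635 382.36154]
 [473.36472 384.20163]
 [463.6111  372.25934]
 [468.55215 357.5678 ]
 [485.29504 355.32877]] ((479.05322265625, 369.67840576171875), (28.79848861694336, 31.119853973388672), 17.411449432373047)
cent 479.13120821646334 369.7249438278929
rack ((522.2056884765625, 365.9915466308594), (66.21569061279297, 171.39254760742188), 84.09327697753906) 0.08092934825943676
small [0.56184425 0.36165097 0.12187395] 220
```

Call:
step_arm:
  commands:
    - {"gripper": -1,"x": 0,"y": 0,"z": 5,"spin": 3}
    - {"gripper": -1,"x": 0,"y": 0,"z": 15,"spin": 3}
    - {"gripper": -1,"x": 1.3,"y": 2,"z": 20,"spin": 0}
    - {"gripper": -1,"x": 1,"y": 2,"z": 25,"spin": 0}
    - {"gripper": -1,"x": 0,"y": 0,"z": 25,"spin": 0}
    - {"gripper": -1,"x": 0,"y": 0,"z": 22,"spin": 0}
    - {"gripper": -1,"x": 0,"y": 0,"z": 17,"spin": 0}
    - {"gripper": -1,"x": 0,"y": 0,"z": 10,"spin": 0}
    - {"gripper": -1,"x": 0,"y": 0,"z": 5,"spin": 0}
    - {"gripper": -1,"x": 0,"y": 0,"z": 0,"spin": 0}
  force: 60

```text
time: 7.35
eef_pos: [0.4788, 0.3698, 0.1046]
tcp_rot: [0.084, 0.996, -0.0, -0.0]
contact_force: [-0.4, 0.1, 0.1]
opening: 1.002
finger_force: 0.0
```

Call:
step_arm:
  commands:
    - {"gripper": 0,"x": 0,"y": 0,"z": 0,"spin": 0}
    - {"gripper": 0.2,"x": 0,"y": 0,"z": 0,"spin": 0}
    - {"gripper": 0.5,"x": 0,"y": 0,"z": 0,"spin": 0}
    - {"gripper": 0.7,"x": 0,"y": 0,"z": 0,"spin": 0}
    - {"gripper": 1,"x": 0,"y": 0,"z": 0,"spin": 0}
    - {"gripper": 1,"x": 0,"y": 0,"z": 0,"spin": 0}
    - {"gripper": 1,"x": 0,"y": 0,"z": 0,"spin": 0}
    - {"gripper": 1,"x": 0,"y": 0,"z": 0,"spin": 0}
    - {"gripper": 1,"x": 0,"y": 0,"z": 0,"spin": 0}
    - {"gripper": 1,"x": 0,"y": 0,"z": 0,"spin": 0}
  force: 60

```text
time: 8.35
eef_pos: [0.4795, 0.3703, 0.1058]
tcp_rot: [0.084, 0.996, 0.001, 0.001]
contact_force: [-0.3, -0.2, 5.9]
opening: 0.321
finger_force: 59.2
```

Call:
step_arm:
  commands:
    - {"gripper": 1,"x": 0,"y": 0,"z": -3,"spin": 0}
    - {"gripper": 1,"x": 0,"y": 0,"z": -8,"spin": 0}
    - {"gripper": 1,"x": 0,"y": 0,"z": -12,"spin": 0}
    - {"gripper": 1,"x": 0,"y": 0,"z": -18,"spin": 0}
    - {"gripper": 1,"x": 0,"y": 0,"z": -24,"spin": 0}
    - {"gripper": 1,"x": 0,"y": 0,"z": -24,"spin": 0}
    - {"gripper": 1,"x": 0,"y": 0,"z": -24,"spin": 0}
    - {"gripper": 1,"x": 0,"y": 0,"z": -20,"spin": 0}
    - {"gripper": 1,"x": 0,"y": 0,"z": -12,"spin": 0}
    - {"gripper": 1,"x": 0,"y": 0,"z": 0,"spin": 0}

```text
time: 9.35
eef_pos: [0.4798, 0.3703, 0.2526]
tcp_rot: [0.084, 0.996, 0.001, 0.002]
contact_force: [-0.2, 0.4, -1.1]
opening: 0.313
finger_force: 59.2
```

Run:
```python
from h import *
import pickle
w=cam("wrist"); s=get_state(); b=cam("scene"); print(s["time"],s["eef_pos"],s["tcp_rot"],s["qpos"],s["contact_force"],s["wrist_torque"])
pickle.dump((w,b,s),open("w5.pkl","wb"))
tip=s["eef_pos"]-[0,0,.08]
def proj(c,P):
    pc=(np.array([P])-c["o"])@c["Rm"]; return cv2.projectPoints(pc*[1,-1,-1],np.zeros(3),np.zeros(3),c["K"],np.array(c["distortion"]))[0].ravel().astype(int)
u=proj(w,tip);v=proj(b,tip);print(u,v)
A=w["color"][u[1]-60:u[1]+60,u[0]-60:u[0]+60]; B=b["color"][v[1]-60:v[1]+30,v[0]-45:v[0]+45]
cv2.imwrite("pics/w5.png",np.hstack([cv2.resize(A,(400,400)),cv2.resize(B,(400,400))])[:,:,::-1])
```

```text
9.4 [0.47908906 0.36993788 0.25061107] [8.39904326e-02 9.96466287e-01 3.82563389e-04 6.31701786e-04] [ 4.90081171e-01  1.05123977e-01  1.71357205e+00 -4.51671181e-05
  1.32142025e+00 -9.12525000e-01] [-0.32224232 -0.2038149  -0.9497449 ] [0.02924627 0.04521496 0.01256471]
[277 208] [456 188]
```

View pics/w5.png

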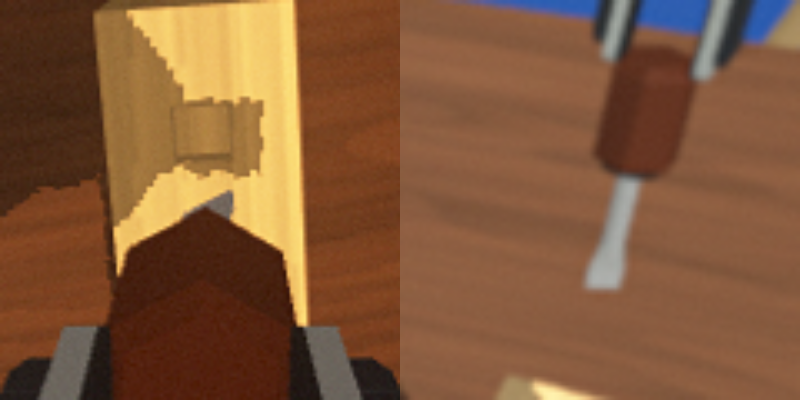

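The left panel (wrist) shows the blade's tip edge running from lower left (185,213) to upper right (233,192) in the crop. The blade therefore lies about 60° from tool x toward tool y. The right panel (scene) agrees, because the blade appears nearly broadside. I can use this grip as it is by setting the tool yaw 60° away, so I'll head to the drain and look again.

Call:
step_arm:
  commands:
    - {"gripper": 1,"x": 0,"y": 0,"z": 0,"spin": 6}
    - {"gripper": 1,"x": 0,"y": 0,"z": 0,"spin": 8.5}
    - {"gripper": 1,"x": 0,"y": 0,"z": 0,"spin": 8.5}
    - {"gripper": 1,"x": 0,"y": 0,"z": 0,"spin": 8.5}
    - {"gripper": 1,"x": 0,"y": 0,"z": 0,"spin": 8.5}
    - {"gripper": 1,"x": 0,"y": 0,"z": 0,"spin": 8.5}
    - {"gripper": 1,"x": 0,"y": 0,"z": 0,"spin": 8.5}
    - {"gripper": 1,"x": 0,"y": 0,"z": 0,"spin": 8.5}
    - {"gripper": 1,"x": 0,"y": 0,"z": 0,"spin": 8.5}
    - {"gripper": 1,"x": 0,"y": 0,"z": 0,"spin": 8.5}

```text
time: 10.45
eef_pos: [0.478, 0.3694, 0.2474]
tcp_rot: [0.722, 0.692, -0.002, -0.001]
contact_force: [0.4, 0.4, -1.0]
opening: 0.318
finger_force: 59.2
```

Call:
step_arm:
  commands:
    - {"gripper": 1,"x": 0,"y": 0,"z": 0,"spin": 8.5}
    - {"gripper": 1,"x": 0,"y": 0,"z": 0,"spin": 8.5}
    - {"gripper": 1,"x": 0,"y": 0,"z": 0,"spin": 7}
    - {"gripper": 1,"x": -16,"y": 10,"z": 0,"spin": 0}
    - {"gripper": 1,"x": -30,"y": 19,"z": 0,"spin": 0}
    - {"gripper": 1,"x": -36,"y": 23,"z": -2,"spin": 0}
    - {"gripper": 1,"x": -36,"y": 23,"z": -2,"spin": 0}
    - {"gripper": 1,"x": -36,"y": 23,"z": 0,"spin": 0}
    - {"gripper": 1,"x": -36,"y": 23,"z": 0,"spin": 0}
    - {"gripper": 1,"x": -36,"y": 23,"z": 0,"spin": 0}

```text
time: 11.45
eef_pos: [0.5076, 0.101, 0.2525]
tcp_rot: [0.848, 0.53, -0.001, -0.0]
contact_force: [0.7, -0.5, -1.8]
opening: 0.319
finger_force: 59.2
```

Call:
step_arm:
  commands:
    - {"gripper": 1,"x": -34,"y": 22,"z": 0,"spin": 0}
    - {"gripper": 1,"x": -30,"y": 20,"z": 0,"spin": 0}
    - {"gripper": 1,"x": -22,"y": 14,"z": 0,"spin": 0}
    - {"gripper": 1,"x": -10,"y": 7,"z": 0,"spin": 0}
    - {"gripper": 1,"x": 0,"y": 0,"z": 0,"spin": 0}
    - {"gripper": 1,"x": 0,"y": 0,"z": 0,"spin": 0}
    - {"gripper": 1,"x": 0,"y": 0,"z": 0,"spin": 0}
    - {"gripper": 1,"x": 0,"y": 0,"z": 0,"spin": 0}
    - {"gripper": 1,"x": 0,"y": 0,"z": 0,"spin": 0}
    - {"gripper": 1,"x": 0,"y": 0,"z": 0,"spin": 0}

```text
time: 12.45
eef_pos: [0.5229, -0.0098, 0.2539]
tcp_rot: [0.848, 0.529, 0.0, 0.0]
contact_force: [0.3, 0.4, -0.8]
opening: 0.316
finger_force: 59.2
```

```bash
cat > slot.py <<'E'
from h import *
def slot(w,g=(.545,.035)):
    vv,uu=np.mgrid[0:300,0:560]; P=bydepth(w,np.c_[uu.ravel(),vv.ravel()])
    P=P[np.hypot(P[:,0]-g[0],P[:,1]-g[1])<.025]; b=np.median(P[np.abs(P[:,2]-.117)<.0025][:,2])
    h=P[(P[:,2]>.1235)]; (cx,cy),r=cv2.minEnclosingCircle((h[:,:2]*1e3).astype(np.float32)); c=np.array([cx,cy])/1e3
    in_=P[np.hypot(*(P[:,:2]-c).T)<.0095]; zt=np.percentile(in_[:,2],60); sl=in_[in_[:,2]<zt-.0018]
    x=sl[:,:2]-sl[:,:2].mean(0); s,vt=np.linalg.svd(x,full_matrices=False)[1:]
    return c,r,b,zt,sl[:,:2].mean(0),np.degrees(np.arctan(vt[0,1]/vt[0,0])),s/np.sqrt(len(sl)),len(sl)
E
python3 - <<'E'
from slot import *
import pickle
w=cam("wrist"); s=get_state(); print(s["time"],s["eef_pos"],s["tcp_rot"],s["qpos"],s["contact_force"],s["wrist_torque"])
pickle.dump((w,s),open("w6.pkl","wb")); print(slot(pickle.load(open("w3.pkl","rb"))))
print(slot(w)); save(w,"w6")
E
```

```text
12.5 [ 0.52284099 -0.00992305  0.25385203] [ 8.48436659e-01  5.29296925e-01  2.00760366e-05 -2.05727338e-05] [-2.13174143e-01 -8.48189086e-02  1.89917492e+00  5.92385788e-05
  1.32723652e+00  2.42064539e-01] [-0.8034261  -0.04003514 -0.64033852] [-0.02884412  0.00194317  0.00053812]
(array([0.54511676, 0.03506042]), 9.998245239257812, np.float64(0.11708443625783005), np.float64(0.12634527516829333), array([0.5451144 , 0.03481082]), np.float64(3.7921445925949726), array([0.00539099, 0.00121447]), 110)
(array([0.54641516, 0.0380807 ]), 12.916694641113281, np.float64(0.11707875406552015), np.float64(0.12601006541407567), array([0.54755084, 0.03908952]), np.float64(36.10124415045299), array([0.00519018, 0.00456928]), 120)
```

View pics/w6.png

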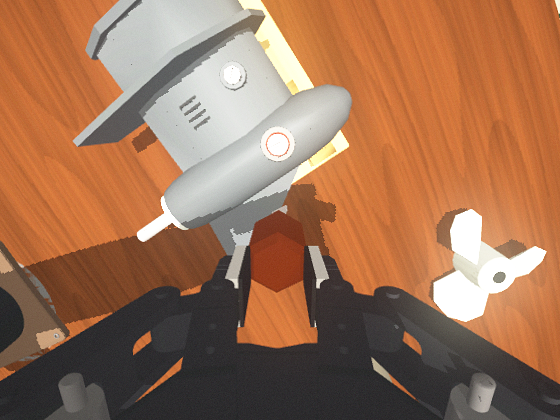

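The slot is visible at (278,145) and the handle hexagon is centred near (278,248). The head fit picked up outliers, so I'll make it robust and measure the handle's offset from the TCP with the same camera.

Run:
```python
from h import *
import pickle
w6,s=pickle.load(open("w6.pkl","rb")); w3=pickle.load(open("w3.pkl","rb"))
for w,(u,v) in ((w3,(276,192)),(w6,(278,145))):
    vv,uu=np.mgrid[v-25:v+26,u-25:u+26]; P=bydepth(w,np.c_[uu.ravel(),vv.ravel()])
    Z=P[:,2].reshape(51,51); m=(Z>.1215).astype(np.uint8)
    n,l,st,_=cv2.connectedComponentsWithStats(cv2.morphologyEx(m,cv2.MORPH_OPEN,np.ones((2,2),np.uint8))); k=1+np.argmax(st[1:,4])
    l=cv2.morphologyEx((l==k).astype(np.uint8),cv2.MORPH_CLOSE,np.ones((5,5),np.uint8))
    h=P[l.ravel()>0]; 
    # circle centre: back onto plane z=.125 via rays
    g=onz(w,np.c_[uu.ravel(),vv.ravel()],.1262)[l.ravel()>0]; (cx,cy),r=cv2.minEnclosingCircle((g[:,:2]*1e3).astype(np.float32))
    print("head",g[:,:2].mean(0),(cx,cy),r,np.sqrt(len(h)))
    d=np.hypot(*(P[:,:2]-g[:,:2].mean(0)).T); i=P[d<.0085]; zt=np.percentile(i[:,2],65); sl=i[i[:,2]<zt-.0018]; x=sl[:,:2]-np.median(sl[:,:2],0)
    _,sv,vt=np.linalg.svd(x,full_matrices=False); print("slot",sl[:,:2].mean(0),np.degrees(np.arctan(vt[0,1]/vt[0,0])),len(sl),sv/np.sqrt(len(sl)),zt)
hs=cv2.cvtColor(w6["color"],cv2.COLOR_RGB2HSV); m=((hs[...,0]<9)&(hs[...,1]>150)); m[:200]=0;m[300:]=0;m[:,:240]=0;m[:,315:]=0
ys,xs=np.nonzero(m); P=bydepth(w6,np.c_[xs,ys]); R_=R.from_quat(s["tcp_rot"]).as_matrix(); T=(P-s["eef_pos"])@R_*1e3
print(np.percentile(T[:,2],[5,20,50,80])); zt=np.median(T[T[:,2]<0][:,2]); t=T[abs(T[:,2]-zt)<4]; print(zt,len(t),t.min(0),t.max(0),t.mean(0))
hull=cv2.convexHull(t[:,:2].astype(np.float32)); M=cv2.moments(hull); print(cv2.approxPolyDP(hull,2.5,True).reshape(-1,2),M["m10"]/M["m00"],M["m01"]/M["m00"])
```

```text
head [0.54527082 0.03423978] (545.0973510742188, 34.215065002441406) 10.308135986328125 23.40939982143925
slot [0.54528297 0.03482697] 3.053186470198583 98 [0.00480276 0.00122061] 0.12640475766581247
head [0.54559563 0.03397612] (545.5689697265625, 33.9677734375) 9.977507591247559 18.708286933869708
slot [0.54560722 0.03501405] 4.8812570573608856 66 [0.00479935 0.00103087] 0.1264238581314302
[-25.92272649 -25.3341537  -24.24759112  -9.38843426]
-24.562717888220085 2240 [-15.92314537 -13.95680173 -27.35804881] [ 15.27894248  13.23741549 -20.56754657] [  0.48284672  -0.33875885 -24.58388684]
[[ 15.278942    -0.17619854]
 [  6.8412604   13.000182  ]
 [-11.380925    12.40459   ]
 [-15.923145    -0.20151557]
 [ -8.794714   -13.657539  ]
 [  6.013424   -13.956801  ]] -0.9862230730243787 -0.27714263418317664
```

Call:
step_arm:
  commands:
    - {"gripper": 1,"x": 8,"y": 0.5,"z": 0,"spin": 0}
    - {"gripper": 1,"x": 15,"y": 0,"z": 0,"spin": 0}
    - {"gripper": 1,"x": 15,"y": 0,"z": 0,"spin": 0}
    - {"gripper": 1,"x": 9,"y": 0,"z": 5,"spin": 0}
    - {"gripper": 1,"x": 3,"y": 0,"z": 10,"spin": 0}
    - {"gripper": 1,"x": 0,"y": 0,"z": 11,"spin": 0}
    - {"gripper": 1,"x": 0,"y": 0,"z": 8,"spin": 0}
    - {"gripper": 1,"x": 0,"y": 0,"z": 4,"spin": 0}
    - {"gripper": 1,"x": 0,"y": 0,"z": 0,"spin": 0}
    - {"gripper": 1,"x": 0,"y": 0,"z": 0,"spin": 0}

```text
time: 13.5
eef_pos: [0.5454, 0.0339, 0.216]
tcp_rot: [0.849, 0.529, 0.0, 0.0]
contact_force: [-0.1, 0.2, -0.1]
opening: 0.319
finger_force: 59.2
```

```bash
cat > st.py <<'E'
from plant import *
import numpy as np
from scipy.spatial.transform import Rotation as R
s=get_state(); m=R.from_quat(s["tcp_rot"]).as_matrix(); print(round(s["time"],2),"pos",np.round(np.array(s["eef_pos"])*1e3,2),"yaw",round(np.degrees(np.arctan2(m[1,0],m[0,0])),2),"tilt",np.round(m[:2,2],4),"F",np.round(s["contact_force"],2),"M",np.round(s["wrist_torque"],3),"q6",round(s["qpos"][5],3))
E
python3 st.py
```

```text
13.5 pos [545.45  33.95 216.03] yaw 63.83 tilt [ 0.0004 -0.0001] F [-0.13  0.15 -0.13] M [-0.021 -0.023  0.017] q6 0.333
```

Call:
step_arm:
  commands:
    - {"gripper": 1,"x": 0.8,"y": -0.4,"z": 1,"spin": 0}
    - {"gripper": 1,"x": 0,"y": 0,"z": 1,"spin": 0}
    - {"gripper": 1,"x": 0,"y": 0,"z": 1,"spin": 0}
    - {"gripper": 1,"x": 0,"y": 0,"z": 1,"spin": 0}
    - {"gripper": 1,"x": 0,"y": 0,"z": 1,"spin": 0}
    - {"gripper": 1,"x": 0,"y": 0,"z": 1,"spin": 0}
    - {"gripper": 1,"x": 0,"y": 0,"z": 0.5,"spin": 0}
    - {"gripper": 1,"x": 0,"y": 0,"z": 0.5,"spin": 0}
    - {"gripper": 1,"x": 0,"y": 0,"z": 0,"spin": 0}
    - {"gripper": 1,"x": 0,"y": 0,"z": 0,"spin": 0}

```text
time: 14.5
eef_pos: [0.546, 0.0352, 0.2108]
tcp_rot: [0.849, 0.529, 0.001, 0.001]
contact_force: [-1.4, 0.4, 6.7]
opening: 0.319
finger_force: 60.2
```

```bash
python3 st.py
```

```text
14.5 pos [546.04  35.24 210.78] yaw 63.87 tilt [0.0022 0.0001] F [-1.43  0.38  6.72] M [ 0.153  0.393 -0.066] q6 0.335
```

Call:
step_arm:
  commands:
    - {"gripper": 1,"x": -0.2,"y": 0.1,"z": 0,"spin": 0}
    - {"gripper": 1,"x": -0.2,"y": 0.1,"z": 0,"spin": 0}
    - {"gripper": 1,"x": -0.2,"y": 0.1,"z": 0,"spin": 0}
    - {"gripper": 1,"x": -0.2,"y": 0.1,"z": 0,"spin": 0}
    - {"gripper": 1,"x": -0.2,"y": 0.1,"z": 0,"spin": 0}
    - {"gripper": 1,"x": -0.2,"y": 0.1,"z": 0,"spin": 0}
    - {"gripper": 1,"x": -0.2,"y": 0.1,"z": 0,"spin": 0}
    - {"gripper": 1,"x": 0,"y": 0,"z": 0,"spin": 0}
    - {"gripper": 1,"x": 0,"y": 0,"z": 0,"spin": 0}
    - {"gripper": 1,"x": 0,"y": 0,"z": 0,"spin": 0}

```text
time: 15.5
eef_pos: [0.5458, 0.034, 0.2108]
tcp_rot: [0.849, 0.529, 0.001, 0.0]
contact_force: [-2.4, 1.5, 7.3]
opening: 0.319
finger_force: 60.2
```

```bash
python3 st.py
```

```text
15.5 pos [545.85  34.02 210.79] yaw 63.86 tilt [0.0016 0.0009] F [-2.38  1.54  7.32] M [0.317 0.473 0.026] q6 0.332
```

Call:
step_arm:
  commands:
    - {"gripper": 1,"x": 0.7,"y": -0.3,"z": 0,"spin": 0}
    - {"gripper": 1,"x": 0.5,"y": -0.3,"z": 0,"spin": 0}
    - {"gripper": 1,"x": 0.3,"y": -0.15,"z": 0,"spin": 0}
    - {"gripper": 1,"x": 0.2,"y": -0.1,"z": 0,"spin": 0}
    - {"gripper": 1,"x": 0.2,"y": -0.1,"z": 0,"spin": 0}
    - {"gripper": 1,"x": 0.2,"y": -0.1,"z": 0,"spin": 0}
    - {"gripper": 1,"x": 0.2,"y": -0.1,"z": 0,"spin": 0}
    - {"gripper": 1,"x": 0.2,"y": -0.1,"z": 0,"spin": 0}
    - {"gripper": 1,"x": 0,"y": 0,"z": 0,"spin": 0}
    - {"gripper": 1,"x": 0,"y": 0,"z": 0,"spin": 0}

```text
time: 16.5
eef_pos: [0.5462, 0.0362, 0.2108]
tcp_rot: [0.849, 0.529, 0.001, 0.001]
contact_force: [-0.7, 0.3, 6.0]
opening: 0.316
finger_force: 60.1
```

```bash
python3 st.py
```

```text
16.5 pos [546.17  36.24 210.81] yaw 63.87 tilt [ 0.0026 -0.0006] F [-0.73  0.33  6.02] M [ 0.009  0.332 -0.013] q6 0.337
```

```bash
cat > hd.py <<'E'
from h import *
w=cam("wrist"); s=get_state()
hs=cv2.cvtColor(w["color"],cv2.COLOR_RGB2HSV); m=((hs[...,0]<9)&(hs[...,1]>150)); m[:200]=0;m[300:]=0;m[:,:240]=0;m[:,315:]=0
ys,xs=np.nonzero(m); P=bydepth(w,np.c_[xs,ys]); R_=R.from_quat(s["tcp_rot"]).as_matrix(); T=(P-s["eef_pos"])@R_*1e3
t=T[abs(T[:,2]+25)<6]; hull=cv2.convexHull(t[:,:2].astype(np.float32)); M=cv2.moments(hull)
A=np.c_[t[:,:2],np.ones(len(t))]; k=np.linalg.lstsq(A,t[:,2],rcond=None)[0]
r=t[:,2]-A@k; g=abs(r)<1.5; k=np.linalg.lstsq(A[g],t[g,2],rcond=None)[0]
print(len(t),"med z",np.median(t[:,2]),"plane",k,"c",M["m10"]/M["m00"],M["m01"]/M["m00"], cv2.approxPolyDP(hull,2.5,True).reshape(-1,2).tolist())
E
python3 hd.py
python3 - <<'E'
from h import *
b=cam("scene"); P=np.array([[.546,.036,.13]]); pc=(P-b["o"])@b["Rm"]; v=cv2.projectPoints(pc*[1,-1,-1],np.zeros(3),np.zeros(3),b["K"],np.array(b["distortion"]))[0].ravel().astype(int)
t=cam("top"); cv2.imwrite("pics/s7.png",cv2.resize(b["color"][v[1]-70:v[1]+20,v[0]-60:v[0]+60],(800,600),interpolation=cv2.INTER_CUBIC)[:,:,::-1]); print(v)
E
```

```text
2395 med z -24.900275370370515 plane [ 7.63440859e-02 -5.26302568e-03 -2.47059323e+01] c -1.168864846262499 -0.17847606644587333 [[15.452792167663574, -0.10408234596252441], [7.201883792877197, 13.17343521118164], [-10.26200008392334, 12.862278938293457], [-17.176584243774414, 1.9767544269561768], [-9.171229362487793, -13.546875953674316], [7.09009313583374, -13.943870544433594]]
[288 186]
```

View pics/s7.png

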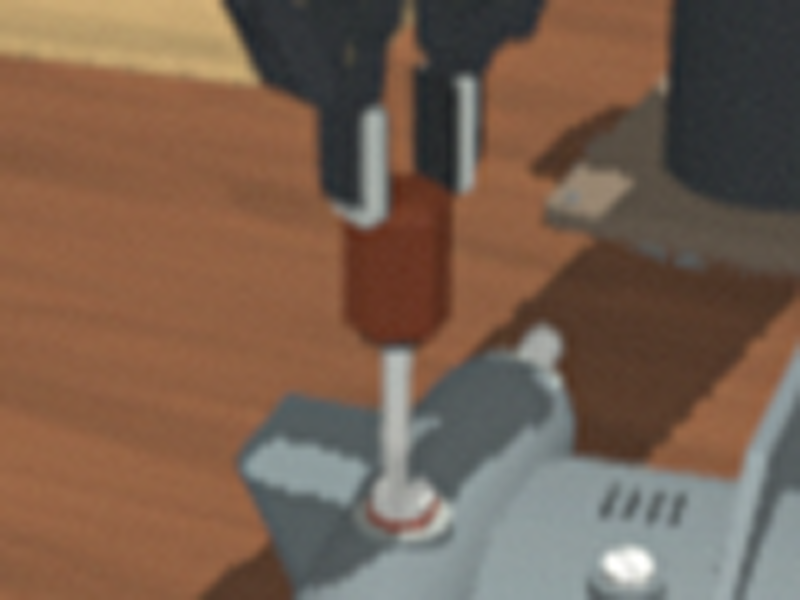

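The scene view shows the blade standing on the drain head. I have now viewed all ten pictures, so the rest is numeric. I'll compare the handle's tilt with its tilt before contact.

```bash
sed -i 's/^w=cam.*/import sys,pickle\nif len(sys.argv)>1: w,s=pickle.load(open(sys.argv[1],"rb"))\nelse: w=cam("wrist"); s=get_state()/' h.py hd.py; python3 hd.py w6.pkl
python3 - <<'E'
from h import *
# shank tilt: silver/grey points between handle and head as seen by scene & top depth
b=cam("scene"); s=get_state(); print(s["time"])
vv,uu=np.mgrid[110:200,240:340]; P=bydepth(b,np.c_[uu.ravel(),vv.ravel()])
P=P[(np.hypot(P[:,0]-.546,P[:,1]-.036)<.03)&(P[:,2]>.12)&(P[:,2]<.20)]
for z in np.arange(.122,.2,.006):
    q=P[abs(P[:,2]-z)<.003]
    if len(q): print(round(z,3),len(q),q[:,:2].mean(0).round(4),(np.ptp(q[:,1])*1e3).round(1), ((q[:,1].min()+q[:,1].max())/2).round(4))
E
```

```text
2341 med z -24.841860962129747 plane [ 7.15539031e-02 -1.50691177e-02 -2.46741524e+01] c -0.8548323428256364 -0.240913643396849 [[15.639750480651855, -0.17453356087207794], [7.292145252227783, 13.119295120239258], [-11.380925178527832, 12.404589653015137], [-15.923145294189453, -0.2015155702829361], [-8.794713973999023, -13.657539367675781], [7.2255964279174805, -14.015395164489746]]
16.7
0.122 30 [0.5503 0.0378] 19.2 0.036
0.128 13 [0.549  0.0354] 17.6 0.0366
0.134 5 [0.5496 0.0339] 0.7 0.0339
0.14 8 [0.5514 0.0341] 8.9 0.0331
0.146 9 [0.5516 0.0338] 7.7 0.0331
0.152 12 [0.5511 0.0347] 7.9 0.0344
0.158 11 [0.5497 0.0344] 8.8 0.0341
0.164 10 [0.5504 0.0357] 7.3 0.0348
0.17 16 [0.5503 0.0347] 10.3 0.0345
0.176 7 [0.5504 0.0358] 5.7 0.0358
0.182 7 [0.5574 0.0388] 16.9 0.0383
0.188 24 [0.5583 0.0397] 27.4 0.0361
0.194 40 [0.557  0.0399] 28.1 0.0358
0.2 21 [0.5575 0.0397] 26.9 0.0361
```

The handle was already tilted about 4° in the grip before contact, with the tip leaning toward tool −x by a few mm. That fits the missed slot, so I'll sweep along tool +x.

Call:
step_arm:
  commands:
    - {"gripper": 1,"x": 0.4,"y": 0,"z": 0,"spin": 0}
    - {"gripper": 1,"x": 0.4,"y": 0,"z": 0,"spin": 0}
    - {"gripper": 1,"x": 0.3,"y": 0,"z": 0,"spin": 0}
    - {"gripper": 1,"x": 0.3,"y": 0,"z": 0,"spin": 0}
    - {"gripper": 1,"x": 0.3,"y": 0,"z": 0,"spin": 0}
    - {"gripper": 1,"x": 0.3,"y": 0,"z": 0,"spin": 0}
    - {"gripper": 1,"x": 0.3,"y": 0,"z": 0,"spin": 0}
    - {"gripper": 1,"x": 0.3,"y": 0,"z": 0,"spin": 0}
    - {"gripper": 1,"x": 0,"y": 0,"z": 0,"spin": 0}
    - {"gripper": 1,"x": 0,"y": 0,"z": 0,"spin": 0}

```text
time: 17.7
eef_pos: [0.5471, 0.0382, 0.2107]
tcp_rot: [0.849, 0.529, 0.0, 0.001]
contact_force: [-1.3, -1.5, 5.6]
opening: 0.313
finger_force: 60.1
```

```bash
python3 st.py
```

```text
17.7 pos [547.13  38.25 210.71] yaw 63.88 tilt [ 0.002  -0.0015] F [-1.31 -1.45  5.59] M [-0.199  0.439 -0.033] q6 0.342
```

Call:
step_arm:
  commands:
    - {"gripper": 1,"x": 0.3,"y": 0,"z": 0,"spin": 0}
    - {"gripper": 1,"x": 0.3,"y": 0,"z": 0,"spin": 0}
    - {"gripper": 1,"x": 0.3,"y": 0,"z": 0,"spin": 0}
    - {"gripper": 1,"x": 0.3,"y": 0,"z": 0,"spin": 0}
    - {"gripper": 1,"x": 0.3,"y": 0,"z": 0,"spin": 0}
    - {"gripper": 1,"x": 0.3,"y": 0,"z": 0,"spin": 0}
    - {"gripper": 1,"x": 0.3,"y": 0,"z": 0,"spin": 0}
    - {"gripper": 1,"x": 0.3,"y": 0,"z": 0,"spin": 0}
    - {"gripper": 1,"x": 0,"y": 0,"z": 0,"spin": 0}
    - {"gripper": 1,"x": 0,"y": 0,"z": 0,"spin": 0}

```text
time: 18.7
eef_pos: [0.548, 0.0402, 0.2106]
tcp_rot: [0.849, 0.529, 0.0, 0.001]
contact_force: [-1.5, -0.9, 5.8]
opening: 0.319
finger_force: 60.1
```

```bash
python3 st.py
```

```text
18.7 pos [548.03  40.16 210.64] yaw 63.88 tilt [ 0.0015 -0.0021] F [-1.47 -0.92  5.79] M [-0.307  0.487 -0.068] q6 0.346
```

```bash
python3 hd.py
cat > sc.py <<'E'
from h import *
b=cam("scene"); s=get_state()
vv,uu=np.mgrid[100:210,240:340]; P=bydepth(b,np.c_[uu.ravel(),vv.ravel()]); C=b["color"][vv.ravel(),uu.ravel()].astype(int)
tx,ty=s["eef_pos"][:2]
m=(np.hypot(P[:,0]-tx,P[:,1]-ty)<.03)&(P[:,2]>.132)&(P[:,2]<.178); k=P[m]; print(len(k))
for z in np.arange(.132,.178,.005):
    q=k[abs(k[:,2]-z)<.0025]; print(round(z,3),len(q),(np.median(q[:,:2],0)*1e3).round(1),(np.ptp(q[:,1])*1e3).round(1))
py=np.polyfit(k[:,2]-.125,k[:,1],1); px=np.polyfit(k[:,2]-.125,k[:,0],1); print("tip@.125 x,y",px[1],py[1],"slopes",px[0],py[0])
h=P[(P[:,2]>.1195)&(P[:,2]<.129)&(np.hypot(P[:,0]-.545,P[:,1]-.035)<.014)]; print("head",len(h),h.mean(0),h.min(0),h.max(0))
red=(C[:,0]>C[:,1]+50)&(P[:,2]<.13)&(P[:,2]>.11)&(np.hypot(P[:,0]-.545,P[:,1]-.035)<.02); print("red",red.sum(),P[red].min(0),P[red].max(0))
E
python3 sc.py
```

```text
2451 med z -24.80654274424345 plane [ 1.00585022e-01 -6.81897512e-03 -2.46345250e+01] c -1.3699807862990079 -0.2510295965502961 [[14.904073715209961, 0.3766396939754486], [7.087469577789307, 13.182145118713379], [-5.641883850097656, 13.251059532165527], [-13.04147720336914, 9.822164535522461], [-17.551570892333984, 0.3646708130836487], [-9.107462882995605, -13.55928897857666], [7.474182605743408, -13.99465560913086]]
68
0.132 2 [555.3  34.6] 0.4
0.137 5 [553.5  35. ] 2.5
0.142 7 [552.2  36.3] 5.1
0.147 7 [552.   36.7] 6.2
0.152 9 [552.6  38.3] 6.8
0.157 7 [551.5  36.1] 6.1
0.162 9 [552.3  36.3] 6.8
0.167 7 [551.5  37.6] 6.2
0.172 7 [551.9  37.7] 7.5
0.177 8 [552.3  36.8] 6.1
tip@.125 x,y 0.5526264190478767 0.03548964290360402 slopes -0.021209890088416256 0.03340048748081682
head 42 [0.55018804 0.03705837 0.1233082 ] [0.5403239  0.02717204 0.11985008] [0.55888892 0.04565913 0.12781728]Traceback (most recent call last):
  File "sc.py", line 10, in <module>
    red=(C[:,0]>C[:,1]+50)&(P[:,2]<.13)&(P[:,2]>.11)&(np.hypot(P[:,0]-.545,P[:,1]-.035)<.02); print("red",red.sum(),P[red].min(0),P[red].max(0))
                                                                                                                    ~~~~~~~~~~^^^
    return umr_minimum(a, axis, None, out, keepdims, initial, where)
ValueError: zero-size array to reduction operation minimum which has no identity
```

Call:
step_arm:
  commands:
    - {"gripper": 1,"x": 0,"y": 0,"z": -1.5,"spin": 0}
    - {"gripper": 1,"x": 0,"y": 0,"z": -1.5,"spin": 0}
    - {"gripper": 1,"x": 0.6,"y": 0,"z": 0,"spin": 0}
    - {"gripper": 1,"x": 0.6,"y": 0,"z": 0,"spin": 0}
    - {"gripper": 1,"x": 0,"y": 0,"z": 1,"spin": 0}
    - {"gripper": 1,"x": 0,"y": 0,"z": 1,"spin": 0}
    - {"gripper": 1,"x": 0,"y": 0,"z": 1,"spin": 0}
    - {"gripper": 1,"x": 0,"y": 0,"z": 0.2,"spin": 0}
    - {"gripper": 1,"x": 0,"y": 0,"z": 0,"spin": 0}
    - {"gripper": 1,"x": 0,"y": 0,"z": 0,"spin": 0}

```text
time: 19.8
eef_pos: [0.5487, 0.0422, 0.2108]
tcp_rot: [0.849, 0.529, 0.001, 0.0]
contact_force: [-1.4, 0.5, 7.5]
opening: 0.318
finger_force: 60.3
```

```bash
python3 st.py; python3 sc.py 2>&1 | grep -E "tip|head"
```

```text
19.8 pos [548.7   42.23 210.8 ] yaw 63.87 tilt [0.002  0.0005] F [-1.39  0.53  7.49] M [ 0.202  0.486 -0.003] q6 0.348
tip@.125 x,y 0.5540702805253876 0.0414628849971736 slopes -0.022403536507819618 0.019549567253523015
head 39 [0.55011638 0.03664084 0.12307858] [0.53880772 0.02685622 0.11970957] [0.55752285 0.04558404 0.12895971]
```

Run:
```python
from h import *
import pickle
w,b,s=pickle.load(open("w5.pkl","rb")); R_=R.from_quat(s["tcp_rot"]).as_matrix()
for uv in [(286.9,205.6),(272.5,211.9),(277,205)]:
    p=onz(w,[uv],s["eef_pos"][2]-.0853)[0]; print(uv,((p-s["eef_pos"])@R_*1e3).round(1))
print((w["z_map"][200:216,268:292]*1e3).astype(int))
P=bydepth(w,[(285,207),(284,208),(280,209),(286,209)]); print(((P-s["eef_pos"])@R_*1e3).round(1))
w,s=pickle.load(open("w6.pkl","rb")); R_=R.from_quat(s["tcp_rot"]).as_matrix()
vv,uu=np.mgrid[195:225,260:300]; P=bydepth(w,np.c_[uu.ravel(),vv.ravel()]); T=(P-s["eef_pos"])@R_*1e3
g=(T[:,2]>40)&(T[:,2]<95); print(np.c_[uu.ravel(),vv.ravel(),T][g].round(1)[:40])
```

```text
(286.9, 205.6) [ 1.2  8.4 85.3]
(272.5, 211.9) [-4.4 -4.  85.3]
(277, 205) [ 1.7 -0.1 85.3]
[[344 345 345 344 346 345 344 346 344 345 344 346 345 345 346 344 345 345
  345   0 344 345 346 344]
 [345 344 344 346 345 345 346 347 345 346 344 345 345 346 345 346 346 345
  345 345 345 345 346 345]
 [346 345 345 347 346 345 346 345 345 346 346 346 346 345 344 346 345 347
  345 345 345 346 347 346]
 [345 346 345 347   0 345 347 345 347 346 346 346 346 346 346 345 346 346
  346 345 345 345 346 347]
 [345 346 348 346 346 345 345 347 347 346 346 347 346 344 346 346 347 347
  347 347 345 347 344 347]
 [347 345 347 346 346 347 346 347 346 347 345 347 346 346 346 346 257 255
  347 347 346 347 346 346]
 [347 347 347 346 346 346 346 347 346 347 346 346 348 348 257 254 252 252
  253 347 346 347 348 347]
 [348 347 348 347 349 346 347 347 346 348 347 346 257 255 253 252 251 248
  251 348 349 348 348 346]
 [349 348 348 347 348 348 349 349 347 347 347 256 254 253 250 250 244 244
  248 348 347 347 348 347]
 [347 348 348 348 347 347 348 348 347 256 240 240 252 248 247 242 242 242
  245 348 347 347 348 347
[... 2102 characters left out ...]
 7.43e+01]
 [ 2.83e+02  2.09e+02  2.50e+00  4.70e+00  6.93e+01]
 [ 2.84e+02  2.09e+02  2.20e+00  5.50e+00  7.02e+01]
 [ 2.85e+02  2.09e+02  2.20e+00  6.30e+00  7.02e+01]
 [ 2.86e+02  2.09e+02  1.80e+00  7.10e+00  7.16e+01]
 [ 2.75e+02  2.10e+02 -2.30e+00 -1.80e+00  8.34e+01]
 [ 2.76e+02  2.10e+02  2.30e+00 -9.00e-01  6.70e+01]
 [ 2.77e+02  2.10e+02  2.50e+00 -1.00e-01  6.61e+01]
 [ 2.80e+02  2.10e+02  2.70e+00  2.20e+00  6.56e+01]
 [ 2.81e+02  2.10e+02  2.70e+00  3.00e+00  6.54e+01]
 [ 2.82e+02  2.10e+02  2.30e+00  3.80e+00  6.69e+01]
 [ 2.83e+02  2.10e+02  2.10e+00  4.60e+00  6.75e+01]
 [ 2.84e+02  2.10e+02  2.00e+00  5.40e+00  6.81e+01]
 [ 2.85e+02  2.10e+02  1.10e+00  6.30e+00  7.11e+01]]
```

The depth map shows the blade's tip edge directly: 62° in tool axes, with the tip centre offset by about (−2, +1.3) mm before contact. I'll lift clear, re-measure the tip, and place it accurately.

Call:
step_arm:
  commands:
    - {"gripper": 1,"x": 0,"y": 0,"z": -3,"spin": 0}
    - {"gripper": 1,"x": 0,"y": 0,"z": -5,"spin": 0}
    - {"gripper": 1,"x": -5,"y": 0,"z": -8,"spin": 0}
    - {"gripper": 1,"x": -13,"y": 0,"z": -8,"spin": 0}
    - {"gripper": 1,"x": -16,"y": 0,"z": -4,"spin": 0}
    - {"gripper": 1,"x": -10,"y": 0,"z": 0,"spin": 0}
    - {"gripper": 1,"x": -5,"y": 0,"z": 0,"spin": 0}
    - {"gripper": 1,"x": 0,"y": 0,"z": 0,"spin": 0}
    - {"gripper": 1,"x": 0,"y": 0,"z": 0,"spin": 0}
    - {"gripper": 1,"x": 0,"y": 0,"z": 0,"spin": 0}

```text
time: 20.85
eef_pos: [0.5264, -0.0018, 0.2363]
tcp_rot: [0.849, 0.529, -0.0, -0.0]
contact_force: [0.6, -0.5, -1.6]
opening: 0.317
finger_force: 59.2
```

```bash
cat > tip.py <<'E'
from h import *
import sys,pickle
if len(sys.argv)>1: w,s=pickle.load(open(sys.argv[1],"rb"))
else: w=cam("wrist"); s=get_state(); pickle.dump((w,s),open("w_last.pkl","wb"))
R_=R.from_quat(s["tcp_rot"]).as_matrix()
vv,uu=np.mgrid[190:235,255:305]; uv=np.c_[uu.ravel(),vv.ravel()]; T=(bydepth(w,uv)-s["eef_pos"])@R_*1e3
g=(T[:,2]>45)&(T[:,2]<92); E=[]
for u in range(255,305):
    c=np.where(g&(uv[:,0]==u))[0]
    if len(c): i=c[0]; E.append(np.r_[uv[i],T[i]])
E=np.array(E); print(E.round(1))
P=E[E[:,4]>79]; x=P[:,2:4]; _,_,vt=np.linalg.svd(x-x.mean(0)); d=vt[0]*np.sign(vt[0,1]); print("edge ang",np.degrees(np.arctan2(d[1],d[0])),"z",P[:,4].mean())
a=np.radians(60); d=np.array([np.cos(a),np.sin(a)]); n=np.array([d[1],-d[0]]); far=x[np.argmax(x@d)]
off=(x.mean(0)@n-1)*n+((x@d).max()+.4-7)*d; m=R_[:2,:2]@off; print("tip in tool",off,"world rel",m,"tcp",s["eef_pos"],"tip world",np.array(s["eef_pos"][:2])*1e3+m)
E
python3 tip.py w6.pkl|tail -2; python3 tip.py; python3 hd.py|cut -c1-90
python3 - <<'E'
from h import *
import pickle
w,s=pickle.load(open("w_last.pkl","rb"))
vv,uu=np.mgrid[60:215,200:360]; P=bydepth(w,np.c_[uu.ravel(),vv.ravel()])
for c in [(.5454,.0346)]*1:
    c=np.array(c)
    for _ in range(3):
        d=np.hypot(*(P[:,:2]-c).T); t=P[(d<.0115)&(P[:,2]>.1215)]; (cx,cy),r=cv2.minEnclosingCircle((t[:,:2]*1e3).astype(np.float32)); c=t[:,:2].mean(0)*0+np.array([cx,cy])/1e3
    print("head",c,r,len(t),np.percentile(t[:,2],50))
    i=P[np.hypot(*(P[:,:2]-c).T)<.0085]; zt=np.percentile(i[:,2],65); sl=i[i[:,2]<zt-.0018]; x=sl[:,:2]-np.median(sl[:,:2],0)
    _,sv,vt=np.linalg.svd(x,full_matrices=False); print("slot",sl[:,:2].mean(0),np.degrees(np.arctan(vt[0,1]/vt[0,0])),len(sl),sv/np.sqrt(len(sl)),zt)
E
```

```text
edge ang 61.968595600355144 z 83.37262693054254
tip in tool [-1.72119418  1.67514953] world rel [ 0.74774421 -2.28243596] tcp [ 0.52284099 -0.00992305  0.25385203] tip world [523.58873536 -12.20548167]
[[ 2.71e+02  2.13e+02 -4.40e+00 -5.10e+00  8.08e+01]
 [ 2.72e+02  2.12e+02 -4.40e+00 -4.30e+00  8.39e+01]
 [ 2.73e+02  2.11e+02 -3.70e+00 -3.50e+00  8.45e+01]
 [ 2.74e+02  2.11e+02 -3.20e+00 -2.60e+00  8.27e+01]
 [ 2.75e+02  2.10e+02 -2.70e+00 -1.80e+00  8.41e+01]
 [ 2.76e+02  2.10e+02  1.80e+00 -9.00e-01  6.79e+01]
 [ 2.77e+02  2.09e+02 -2.10e+00 -1.00e-01  8.50e+01]
 [ 2.78e+02  2.09e+02 -1.40e+00  8.00e-01  8.27e+01]
 [ 2.79e+02  2.08e+02 -7.00e-01  1.60e+00  8.32e+01]
 [ 2.80e+02  2.08e+02 -7.00e-01  2.50e+00  8.32e+01]
 [ 2.81e+02  2.07e+02  0.00e+00  3.30e+00  8.39e+01]
 [ 2.82e+02  2.07e+02  2.00e-01  4.10e+00  8.30e+01]
 [ 2.83e+02  2.06e+02  8.00e-01  5.00e+00  8.42e+01]
 [ 2.84e+02  2.06e+02  1.20e+00  5.80e+00  8.27e+01]
 [ 2.85e+02  2.05e+02  1.90e+00  6.70e+00  8.34e+01]
 [ 2.86e+02  2.06e+02  1.20e+00  7.50e+00  8.26e+01]]
edge ang 63.01479310613788 z 83.33530575647714
tip in tool [-2.07999281  1.78655429] world rel [ 0.68897976 -2.65395034] tcp [ 0.5264827  -0.0017156   0.23637865] tip world [527.17167656  -4.36955314]
2329 med z -24.79372859525061 plane [ 7.16511113e-02 -1.49480884e-02 -2.45973740e+01] c -1
head [0.54494159 0.0343292 ] 11.126901626586914 398 0.12599615734352304
slot [0.54496993 0.03472389] 3.0695878109194443 72 [0.00490994 0.00100847] 0.12633504578772337
```

Call:
step_arm:
  commands:
    - {"gripper": 1,"x": 8,"y": 0,"z": 0,"spin": -1}
    - {"gripper": 1,"x": 14,"y": -0.5,"z": 2,"spin": 0}
    - {"gripper": 1,"x": 13,"y": -0.5,"z": 5,"spin": 0}
    - {"gripper": 1,"x": 6,"y": 0,"z": 7,"spin": 0}
    - {"gripper": 1,"x": 2,"y": 0,"z": 6,"spin": 0}
    - {"gripper": 1,"x": 0,"y": 0,"z": 2,"spin": 0}
    - {"gripper": 1,"x": 0,"y": 0,"z": 0.5,"spin": 0}
    - {"gripper": 1,"x": 0,"y": 0,"z": 0,"spin": 0}
    - {"gripper": 1,"x": 0,"y": 0,"z": 0,"spin": 0}
    - {"gripper": 1,"x": 0,"y": 0,"z": 0,"spin": 0}

```text
time: 21.95
eef_pos: [0.5441, 0.037, 0.2146]
tcp_rot: [0.844, 0.536, 0.0, 0.0]
contact_force: [1.6, -0.0, -0.7]
opening: 0.317
finger_force: 59.2
```

```bash
python3 st.py
```

```text
21.95 pos [544.12  36.97 214.58] yaw 64.84 tilt [ 0.0008 -0.0001] F [ 1.62 -0.01 -0.69] M [-0.031 -0.039  0.069] q6 0.321
```

Now I'll lower gently, 5.6 mm in all.

Call:
step_arm:
  commands:
    - {"gripper": 1,"x": 0,"y": 0,"z": 1,"spin": 0}
    - {"gripper": 1,"x": 0,"y": 0,"z": 1,"spin": 0}
    - {"gripper": 1,"x": 0,"y": 0,"z": 0.8,"spin": 0}
    - {"gripper": 1,"x": 0,"y": 0,"z": 0.8,"spin": 0}
    - {"gripper": 1,"x": 0,"y": 0,"z": 0.6,"spin": 0}
    - {"gripper": 1,"x": 0,"y": 0,"z": 0.6,"spin": 0}
    - {"gripper": 1,"x": 0,"y": 0,"z": 0.4,"spin": 0}
    - {"gripper": 1,"x": 0,"y": 0,"z": 0.4,"spin": 0}
    - {"gripper": 1,"x": 0,"y": 0,"z": 0,"spin": 0}
    - {"gripper": 1,"x": 0,"y": 0,"z": 0,"spin": 0}

```text
time: 22.95
eef_pos: [0.544, 0.0373, 0.2086]
tcp_rot: [0.844, 0.536, 0.0, 0.0]
contact_force: [0.2, 0.3, -1.8]
opening: 0.316
finger_force: 59.2
```

```bash
python3 st.py
```

```text
22.95 pos [543.97  37.26 208.56] yaw 64.87 tilt [0. 0.] F [ 0.18  0.34 -1.78] M [-0.003 -0.01  -0.002] q6 0.321
```

The blade has dropped into the slot, since z is below the head-contact height with no force. Next I'll feel for the floor.

Call:
step_arm:
  commands:
    - {"gripper": 1,"x": 0,"y": 0,"z": 0.4,"spin": 0}
    - {"gripper": 1,"x": 0,"y": 0,"z": 0.4,"spin": 0}
    - {"gripper": 1,"x": 0,"y": 0,"z": 0.4,"spin": 0}
    - {"gripper": 1,"x": 0,"y": 0,"z": 0.4,"spin": 0}
    - {"gripper": 1,"x": 0,"y": 0,"z": 0.4,"spin": 0}
    - {"gripper": 1,"x": 0,"y": 0,"z": 0.4,"spin": 0}
    - {"gripper": 1,"x": 0,"y": 0,"z": 0.3,"spin": 0}
    - {"gripper": 1,"x": 0,"y": 0,"z": 0.3,"spin": 0}
    - {"gripper": 1,"x": 0,"y": 0,"z": 0,"spin": 0}
    - {"gripper": 1,"x": 0,"y": 0,"z": 0,"spin": 0}

```text
time: 23.95
eef_pos: [0.5445, 0.0373, 0.2069]
tcp_rot: [0.844, 0.536, 0.001, 0.0]
contact_force: [-0.9, 0.4, 5.9]
opening: 0.319
finger_force: 60.1
```

```bash
python3 st.py
```

```text
23.95 pos [544.51  37.29 206.91] yaw 64.86 tilt [0.0017 0.    ] F [-0.85  0.45  5.92] M [0.116 0.308 0.033] q6 0.321
```

The blade is seated on the floor: z is 206.9 mm, 3.9 mm below the head contact, pressed with about 7 N. I'll turn clockwise while orbiting the TCP about the tip.

```bash
cat > tq.py <<'E'
from plant import *
import numpy as np, sys
from scipy.spatial.transform import Rotation as R
n=int(sys.argv[1]) if len(sys.argv)>1 else 4
S=[get_state()]
for _ in range(n): read_camera("wrist"); S.append(get_state())
A=np.array([np.r_[s["contact_force"],s["wrist_torque"],s["joint_efforts"][5]] for s in S]); s=S[-1]; m=R.from_quat(s["tcp_rot"]).as_matrix()
print(round(s["time"],2),"pos",np.round(np.array(s["eef_pos"])*1e3,2),"yaw",round(np.degrees(np.arctan2(m[1,0],m[0,0])),2),"F",A[:,:3].mean(0).round(2),"M",A[:,3:6].mean(0).round(3),"Mz all",A[:,5].round(3),"e6",A[:,6].round(3),"q6",round(s["qpos"][5],4))
E
python3 tq.py 3
```

```text
24.1 pos [544.5   37.3  206.92] yaw 64.87 F [-1.14  0.55  6.01] M [0.107 0.324 0.001] Mz all [ 0.033 -0.023 -0.037  0.032] e6 [-0.002 -0.002 -0.002 -0.002] q6 0.321
```

Call:
step_arm:
  commands:
    - {"gripper": 1,"x": 0.07,"y": 0.09,"z": 0,"spin": 2.7}
    - {"gripper": 1,"x": 0.07,"y": 0.09,"z": 0,"spin": 2.7}
    - {"gripper": 1,"x": 0.07,"y": 0.09,"z": 0,"spin": 2.7}
    - {"gripper": 1,"x": 0.07,"y": 0.09,"z": 0,"spin": 2.7}
    - {"gripper": 1,"x": 0.07,"y": 0.09,"z": 0,"spin": 2.7}
    - {"gripper": 1,"x": 0.07,"y": 0.09,"z": 0,"spin": 2.7}
    - {"gripper": 1,"x": 0.07,"y": 0.09,"z": 0,"spin": 2.7}
    - {"gripper": 1,"x": 0.07,"y": 0.09,"z": 0,"spin": 2.7}
    - {"gripper": 1,"x": 0.07,"y": 0.09,"z": 0,"spin": 2.7}
    - {"gripper": 1,"x": 0,"y": 0,"z": 0,"spin": 0}

```text
time: 25.1
eef_pos: [0.5457, 0.0375, 0.2069]
tcp_rot: [0.938, 0.346, 0.001, 0.0]
contact_force: [-0.6, 0.4, 4.4]
opening: 0.321
finger_force: 60.1
```

```bash
python3 tq.py 4
```

```text
25.3 pos [545.66  37.54 206.93] yaw 40.57 F [-1.02  1.08  5.29] M [0.208 0.252 0.03 ] Mz all [-0.054  0.027  0.055  0.097  0.025] e6 [0.146 0.059 0.037 0.033 0.033] q6 0.7452
```

Call:
step_arm:
  commands:
    - {"gripper": 1,"x": 0.03,"y": 0.03,"z": 0,"spin": 1}
    - {"gripper": 1,"x": 0.03,"y": 0.03,"z": 0,"spin": 1}
    - {"gripper": 1,"x": 0.03,"y": 0.03,"z": 0,"spin": 1}
    - {"gripper": 1,"x": 0.03,"y": 0.03,"z": 0,"spin": 1}
    - {"gripper": 1,"x": 0.03,"y": 0.03,"z": 0,"spin": 1}
    - {"gripper": 1,"x": 0.03,"y": 0.03,"z": 0,"spin": 1}
    - {"gripper": 1,"x": 0.03,"y": 0.03,"z": 0,"spin": 1}
    - {"gripper": 1,"x": 0.03,"y": 0.03,"z": 0,"spin": 1}
    - {"gripper": 1,"x": 0,"y": 0,"z": 0,"spin": 0}
    - {"gripper": 1,"x": 0,"y": 0,"z": 0,"spin": 0}

```text
time: 26.3
eef_pos: [0.546, 0.0375, 0.2069]
tcp_rot: [0.96, 0.28, 0.001, 0.0]
contact_force: [-1.0, 0.6, 5.8]
opening: 0.315
finger_force: 60.1
```

```bash
python3 tq.py 2
```

```text
26.4 pos [546.05  37.54 206.92] yaw 32.57 F [-0.89  0.9   5.41] M [0.307 0.23  0.026] Mz all [ 0.023  0.079 -0.025] e6 [0.038 0.036 0.036] q6 0.8848
```

Still in free running at about 0.036 N m. I'll continue.

Call:
step_arm:
  commands:
    - {"gripper": 1,"x": 0.03,"y": 0.03,"z": 0,"spin": 1}
    - {"gripper": 1,"x": 0.03,"y": 0.03,"z": 0,"spin": 1}
    - {"gripper": 1,"x": 0.03,"y": 0.03,"z": 0,"spin": 1}
    - {"gripper": 1,"x": 0.03,"y": 0.03,"z": 0,"spin": 1}
    - {"gripper": 1,"x": 0.03,"y": 0.03,"z": 0,"spin": 1}
    - {"gripper": 1,"x": 0.03,"y": 0.03,"z": 0,"spin": 1}
    - {"gripper": 1,"x": 0.03,"y": 0.03,"z": 0,"spin": 1}
    - {"gripper": 1,"x": 0.03,"y": 0.03,"z": 0,"spin": 1}
    - {"gripper": 1,"x": 0,"y": 0,"z": 0,"spin": 0}
    - {"gripper": 1,"x": 0,"y": 0,"z": 0,"spin": 0}

```text
time: 27.4
eef_pos: [0.5464, 0.0375, 0.2069]
tcp_rot: [0.977, 0.213, 0.001, -0.0]
contact_force: [-0.3, 0.8, 5.6]
opening: 0.321
finger_force: 60.1
```

```bash
python3 tq.py 1
```

```text
27.45 pos [546.39  37.52 206.92] yaw 24.57 F [-0.9   1.    5.45] M [0.326 0.205 0.01 ] Mz all [ 0.032 -0.011] e6 [0.037 0.036] q6 1.0244
```

Call:
step_arm:
  commands:
    - {"gripper": 1,"x": 0.03,"y": 0.03,"z": 0,"spin": 1}
    - {"gripper": 1,"x": 0.03,"y": 0.03,"z": 0,"spin": 1}
    - {"gripper": 1,"x": 0.03,"y": 0.03,"z": 0,"spin": 1}
    - {"gripper": 1,"x": 0.03,"y": 0.03,"z": 0,"spin": 1}
    - {"gripper": 1,"x": 0.03,"y": 0.03,"z": 0,"spin": 1}
    - {"gripper": 1,"x": 0.03,"y": 0.03,"z": 0,"spin": 1}
    - {"gripper": 1,"x": 0.03,"y": 0.03,"z": 0,"spin": 1}
    - {"gripper": 1,"x": 0.03,"y": 0.03,"z": 0,"spin": 1}
    - {"gripper": 1,"x": 0,"y": 0,"z": 0,"spin": 0}
    - {"gripper": 1,"x": 0,"y": 0,"z": 0,"spin": 0}

```text
time: 28.45
eef_pos: [0.5468, 0.0374, 0.2069]
tcp_rot: [0.99, 0.144, 0.001, -0.0]
contact_force: [-0.3, 0.9, 5.7]
opening: 0.317
finger_force: 60.1
```

```bash
python3 tq.py 1
```

```text
28.5 pos [546.76  37.39 206.95] yaw 16.58 F [-0.49  0.84  5.35] M [0.336 0.173 0.108] Mz all [0.108 0.109] e6 [0.096 0.095] q6 1.1636
```

The gasket has been met at about 0.095 N m. From here I'll use smaller steps.

Call:
step_arm:
  commands:
    - {"gripper": 1,"x": 0.02,"y": 0.02,"z": 0,"spin": 0.5}
    - {"gripper": 1,"x": 0.02,"y": 0.02,"z": 0,"spin": 0.5}
    - {"gripper": 1,"x": 0.02,"y": 0.02,"z": 0,"spin": 0.5}
    - {"gripper": 1,"x": 0.02,"y": 0.02,"z": 0,"spin": 0.5}
    - {"gripper": 1,"x": 0.02,"y": 0.02,"z": 0,"spin": 0.5}
    - {"gripper": 1,"x": 0.02,"y": 0.02,"z": 0,"spin": 0.5}
    - {"gripper": 1,"x": 0.02,"y": 0.02,"z": 0,"spin": 0.5}
    - {"gripper": 1,"x": 0.02,"y": 0.02,"z": 0,"spin": 0.5}
    - {"gripper": 1,"x": 0,"y": 0,"z": 0,"spin": 0}
    - {"gripper": 1,"x": 0,"y": 0,"z": 0,"spin": 0}

```text
time: 29.5
eef_pos: [0.547, 0.0373, 0.2069]
tcp_rot: [0.994, 0.11, 0.001, -0.0]
contact_force: [-0.3, 1.3, 5.6]
opening: 0.316
finger_force: 60.0
```

```bash
python3 tq.py 2
```

```text
29.6 pos [546.94  37.35 206.91] yaw 12.6 F [-0.46  1.15  5.06] M [0.348 0.155 0.123] Mz all [0.111 0.156 0.101] e6 [0.133 0.132 0.132] q6 1.233
```

Call:
step_arm:
  commands:
    - {"gripper": 1,"x": 0.02,"y": 0.02,"z": 0,"spin": 0.6}
    - {"gripper": 1,"x": 0.02,"y": 0.02,"z": 0,"spin": 0.6}
    - {"gripper": 1,"x": 0.02,"y": 0.02,"z": 0,"spin": 0.6}
    - {"gripper": 1,"x": 0.02,"y": 0.02,"z": 0,"spin": 0.6}
    - {"gripper": 1,"x": 0.02,"y": 0.02,"z": 0,"spin": 0.6}
    - {"gripper": 1,"x": 0.02,"y": 0.02,"z": 0,"spin": 0.6}
    - {"gripper": 1,"x": 0.02,"y": 0.02,"z": 0,"spin": 0.6}
    - {"gripper": 1,"x": 0.02,"y": 0.02,"z": 0,"spin": 0.6}
    - {"gripper": 1,"x": 0,"y": 0,"z": 0,"spin": 0}
    - {"gripper": 1,"x": 0,"y": 0,"z": 0,"spin": 0}

```text
time: 30.6
eef_pos: [0.5472, 0.0372, 0.207]
tcp_rot: [0.998, 0.068, 0.001, -0.0]
contact_force: [0.9, 1.6, 5.5]
opening: 0.322
finger_force: 60.0
```

```bash
python3 tq.py 2
```

```text
30.7 pos [547.18  37.24 206.93] yaw 7.81 F [0.   1.69 4.51] M [0.364 0.123 0.152] Mz all [0.176 0.133 0.147] e6 [0.176 0.175 0.175] q6 1.3164
```

Call:
step_arm:
  commands:
    - {"gripper": 1,"x": 0.02,"y": 0.02,"z": 0.1,"spin": 0.6}
    - {"gripper": 1,"x": 0.02,"y": 0.02,"z": 0.1,"spin": 0.6}
    - {"gripper": 1,"x": 0.02,"y": 0.02,"z": 0,"spin": 0.6}
    - {"gripper": 1,"x": 0.02,"y": 0.02,"z": 0,"spin": 0.6}
    - {"gripper": 1,"x": 0.02,"y": 0.02,"z": 0,"spin": 0.6}
    - {"gripper": 1,"x": 0.02,"y": 0.02,"z": 0,"spin": 0.6}
    - {"gripper": 1,"x": 0.02,"y": 0.02,"z": 0,"spin": 0.6}
    - {"gripper": 1,"x": 0.02,"y": 0.02,"z": 0,"spin": 0.4}
    - {"gripper": 1,"x": 0,"y": 0,"z": 0,"spin": 0}
    - {"gripper": 1,"x": 0,"y": 0,"z": 0,"spin": 0}

```text
time: 31.7
eef_pos: [0.5475, 0.0371, 0.2069]
tcp_rot: [1.0, 0.028, 0.002, -0.0]
contact_force: [-0.5, 1.6, 5.8]
opening: 0.32
finger_force: 60.1
```

```bash
python3 tq.py 2
```

```text
31.8 pos [547.46  37.08 206.91] yaw 3.22 F [0.07 1.38 5.51] M [0.376 0.122 0.221] Mz all [0.216 0.19  0.259] e6 [0.218 0.217 0.217] q6 1.3963
```

Torque is about 0.22 N m, so the screw is snug. I'll relax the wind-up while staying within the slot's slack, then lift out.

Call:
step_arm:
  commands:
    - {"gripper": 1,"x": -0.05,"y": -0.06,"z": 0,"spin": -1.8}
    - {"gripper": 1,"x": -0.05,"y": -0.06,"z": 0,"spin": -1.8}
    - {"gripper": 1,"x": -0.05,"y": -0.06,"z": 0,"spin": -1.8}
    - {"gripper": 1,"x": -0.05,"y": -0.06,"z": 0,"spin": -1.8}
    - {"gripper": 1,"x": -0.05,"y": -0.06,"z": 0,"spin": -1.8}
    - {"gripper": 1,"x": -0.05,"y": -0.06,"z": 0,"spin": -1.8}
    - {"gripper": 1,"x": -0.05,"y": -0.06,"z": 0,"spin": -1.8}
    - {"gripper": 1,"x": -0.05,"y": -0.06,"z": 0,"spin": -1.8}
    - {"gripper": 1,"x": 0,"y": 0,"z": 0,"spin": 0}
    - {"gripper": 1,"x": 0,"y": 0,"z": 0,"spin": 0}

```text
time: 32.8
eef_pos: [0.5469, 0.0374, 0.2069]
tcp_rot: [0.988, 0.153, 0.001, -0.0]
contact_force: [-0.9, 0.9, 5.1]
opening: 0.315
finger_force: 60.1
```

```bash
python3 tq.py 1
```

```text
32.85 pos [546.88  37.45 206.88] yaw 17.56 F [-0.97  1.17  5.3 ] M [0.389 0.208 0.017] Mz all [0.029 0.005] e6 [0.014 0.017] q6 1.1465
```

Call:
step_arm:
  commands:
    - {"gripper": 1,"x": 0,"y": 0,"z": -2,"spin": 0}
    - {"gripper": 1,"x": 0,"y": 0,"z": -4,"spin": 0}
    - {"gripper": 1,"x": 0,"y": 0,"z": -8,"spin": 0}
    - {"gripper": 1,"x": 0,"y": 0,"z": -14,"spin": 0}
    - {"gripper": 1,"x": 0,"y": 0,"z": -14,"spin": 0}
    - {"gripper": 1,"x": 0,"y": 0,"z": -7,"spin": 0}
    - {"gripper": 1,"x": 1,"y": -10,"z": 0,"spin": 0}
    - {"gripper": 1,"x": 3,"y": -22,"z": 0,"spin": 0}
    - {"gripper": 1,"x": 4,"y": -35,"z": 0,"spin": 0}
    - {"gripper": 1,"x": 4,"y": -40,"z": 0,"spin": 0}

```text
time: 33.85
eef_pos: [0.5246, 0.1436, 0.2539]
tcp_rot: [0.988, 0.152, -0.0, -0.0]
contact_force: [0.7, 0.1, -0.6]
opening: 0.319
finger_force: 59.5
```

Call:
step_arm:
  commands:
    - {"gripper": 1,"x": 4,"y": -40,"z": 0,"spin": 0}
    - {"gripper": 1,"x": 4,"y": -40,"z": 0,"spin": 0}
    - {"gripper": 1,"x": 4,"y": -40,"z": 0,"spin": 0}
    - {"gripper": 1,"x": 4,"y": -40,"z": 0,"spin": 0}
    - {"gripper": 1,"x": 4,"y": -34,"z": 0,"spin": 0}
    - {"gripper": 1,"x": 3,"y": -24,"z": 0,"spin": 0}
    - {"gripper": 1,"x": 1,"y": -12.5,"z": 0,"spin": 0}
    - {"gripper": 1,"x": 0,"y": 0,"z": 0,"spin": -8.5}
    - {"gripper": 1,"x": 0,"y": 0,"z": 0,"spin": -8.5}
    - {"gripper": 1,"x": 0,"y": 0,"z": 0,"spin": -8.5}

```text
time: 34.85
eef_pos: [0.4781, 0.3695, 0.2539]
tcp_rot: [0.929, 0.37, -0.001, 0.0]
contact_force: [-0.7, -0.6, -1.1]
opening: 0.316
finger_force: 59.5
```

Call:
step_arm:
  commands:
    - {"gripper": 1,"x": 0,"y": 0,"z": 0,"spin": -8.5}
    - {"gripper": 1,"x": 0,"y": 0,"z": 0,"spin": -8.5}
    - {"gripper": 1,"x": 0,"y": 0,"z": 0,"spin": -8.5}
    - {"gripper": 1,"x": 0,"y": 0,"z": 0,"spin": -8.5}
    - {"gripper": 1,"x": 0,"y": 0,"z": 0,"spin": -8.5}
    - {"gripper": 1,"x": 0,"y": 0,"z": 0,"spin": -8.5}
    - {"gripper": 1,"x": 0,"y": 0,"z": 0,"spin": -8.5}
    - {"gripper": 1,"x": 0,"y": 0,"z": 0,"spin": -8.5}
    - {"gripper": 1,"x": 0,"y": 0,"z": 0,"spin": -8.5}
    - {"gripper": 1,"x": 0,"y": 0,"z": 0,"spin": -8.5}

```text
time: 35.85
eef_pos: [0.4783, 0.3691, 0.2539]
tcp_rot: [0.435, 0.9, -0.0, -0.0]
contact_force: [0.2, -0.3, -0.9]
opening: 0.32
finger_force: 59.6
```

Call:
step_arm:
  commands:
    - {"gripper": 1,"x": 0,"y": 0,"z": 0,"spin": -8.5}
    - {"gripper": 1,"x": 0,"y": 0,"z": 0,"spin": -8.5}
    - {"gripper": 1,"x": 0,"y": 0,"z": 0,"spin": -8.5}
    - {"gripper": 1,"x": 0,"y": 0,"z": 0,"spin": -8.5}
    - {"gripper": 1,"x": 0,"y": 0,"z": 0,"spin": -8.1}
    - {"gripper": 1,"x": 0,"y": 0,"z": 0,"spin": 0}
    - {"gripper": 1,"x": 0,"y": 0,"z": 0,"spin": 0}
    - {"gripper": 1,"x": 0,"y": 0,"z": 0,"spin": 0}
    - {"gripper": 1,"x": 0,"y": 0,"z": 0,"spin": 0}
    - {"gripper": 1,"x": 0,"y": 0,"z": 0,"spin": 0}

```text
time: 36.85
eef_pos: [0.4785, 0.3697, 0.2543]
tcp_rot: [0.086, 0.996, -0.0, -0.0]
contact_force: [0.1, -0.4, -1.0]
opening: 0.32
finger_force: 59.5
```

```bash
python3 st.py; python3 tip.py | tail -2; python3 hd.py|cut -c1-90
```

```text
36.85 pos [478.46 369.66 254.29] yaw 170.12 tilt [-0.0001 -0.    ] F [ 0.12 -0.38 -0.96] M [-0.04   0.033 -0.053] q6 -0.908
edge ang 63.17883920203193 z 83.11829026878382
tip in tool [-0.38355388  0.95434337] world rel [0.54138851 0.87451891] tcp [0.47849263 0.36967194 0.25434211] tip world [479.03402192 370.54646369]
1511 med z -24.926742982154586 plane [ 4.92125082e-02 -1.26677982e-02 -2.48772479e+01] c 0
```

Call:
step_arm:
  commands:
    - {"gripper": 1,"x": -1,"y": 0,"z": 8,"spin": 0}
    - {"gripper": 1,"x": 0,"y": 0,"z": 16,"spin": 0}
    - {"gripper": 1,"x": 0,"y": 0,"z": 20,"spin": 0}
    - {"gripper": 1,"x": 0,"y": 0,"z": 20,"spin": 0}
    - {"gripper": 1,"x": 0,"y": 0,"z": 16,"spin": 0}
    - {"gripper": 1,"x": 0,"y": 0,"z": 10,"spin": 0}
    - {"gripper": 1,"x": 0,"y": 0,"z": 5,"spin": 0}
    - {"gripper": 1,"x": 0,"y": 0,"z": 0,"spin": 0}
    - {"gripper": 1,"x": 0,"y": 0,"z": 0,"spin": 0}
    - {"gripper": 1,"x": 0,"y": 0,"z": 0,"spin": 0}

```text
time: 37.95
eef_pos: [0.4802, 0.3699, 0.1606]
tcp_rot: [0.086, 0.996, 0.001, 0.001]
contact_force: [0.0, 0.1, -0.8]
opening: 0.322
finger_force: 59.5
```

```bash
python3 st.py
```

```text
37.95 pos [480.17 369.89 160.62] yaw 170.17 tilt [0.002  0.0011] F [ 0.04  0.12 -0.8 ] M [-0.052 -0.043 -0.021] q6 -0.91
```

Call:
step_arm:
  commands:
    - {"gripper": 1,"x": 0,"y": 0,"z": 6,"spin": 0}
    - {"gripper": 1,"x": 0,"y": 0,"z": 8,"spin": 0}
    - {"gripper": 1,"x": 0,"y": 0,"z": 8,"spin": 0}
    - {"gripper": 1,"x": 0,"y": 0,"z": 8,"spin": 0}
    - {"gripper": 1,"x": 0,"y": 0,"z": 8,"spin": 0}
    - {"gripper": 1,"x": 0,"y": 0,"z": 7,"spin": 0}
    - {"gripper": 1,"x": 0,"y": 0,"z": 5,"spin": 0}
    - {"gripper": 1,"x": 0,"y": 0,"z": 3,"spin": 0}
    - {"gripper": 1,"x": 0,"y": 0,"z": 1,"spin": 0}
    - {"gripper": 1,"x": 0,"y": 0,"z": 0,"spin": 0}

```text
time: 38.95
eef_pos: [0.4797, 0.3696, 0.1059]
tcp_rot: [0.086, 0.996, 0.0, 0.0]
contact_force: [-0.6, -0.1, 0.2]
opening: 0.317
finger_force: 59.8
```

```bash
python3 st.py
```

```text
38.95 pos [479.75 369.58 105.95] yaw 170.17 tilt [0.0006 0.0002] F [-0.64 -0.1   0.22] M [-0.189  0.165 -0.008] q6 -0.91
```

Call:
step_arm:
  commands:
    - {"gripper": 1,"x": 0,"y": 0,"z": 0.4,"spin": 0}
    - {"gripper": 1,"x": 0,"y": 0,"z": 0.2,"spin": 0}
    - {"gripper": 0.2,"x": 0,"y": 0,"z": 0,"spin": 0}
    - {"gripper": 0,"x": 0,"y": 0,"z": 0,"spin": 0}
    - {"gripper": -0.3,"x": 0,"y": 0,"z": 0,"spin": 0}
    - {"gripper": -0.7,"x": 0,"y": 0,"z": 0,"spin": 0}
    - {"gripper": -1,"x": 0,"y": 0,"z": 0,"spin": 0}
    - {"gripper": -1,"x": 0,"y": 0,"z": 0,"spin": 0}
    - {"gripper": -1,"x": 0,"y": 0,"z": 0,"spin": 0}
    - {"gripper": -1,"x": 0,"y": 0,"z": 0,"spin": 0}
  force: 20

```text
time: 39.95
eef_pos: [0.4795, 0.3695, 0.1047]
tcp_rot: [0.086, 0.996, 0.0, 0.0]
contact_force: [-0.3, 0.8, -0.2]
opening: 0.998
finger_force: 0.0
```

Call:
step_arm:
  commands:
    - {"gripper": -1,"x": 0,"y": 0,"z": -4,"spin": 0}
    - {"gripper": -1,"x": 0,"y": 0,"z": -10,"spin": 0}
    - {"gripper": -1,"x": 0,"y": 0,"z": -18,"spin": 0}
    - {"gripper": -1,"x": 0,"y": 0,"z": -25,"spin": 0}
    - {"gripper": -1,"x": 0,"y": 0,"z": -28,"spin": 0}
    - {"gripper": -1,"x": 0,"y": 0,"z": -28,"spin": 0}
    - {"gripper": -1,"x": 0,"y": 0,"z": -20,"spin": 0}
    - {"gripper": -1,"x": 0,"y": 0,"z": -12,"spin": 0}
    - {"gripper": -1,"x": 0,"y": 0,"z": 0,"spin": 0}
    - {"gripper": -1,"x": 0,"y": 0,"z": 0,"spin": 0}

```text
time: 40.95
eef_pos: [0.4792, 0.3693, 0.2491]
tcp_rot: [0.086, 0.996, -0.0, -0.0]
contact_force: [0.8, 0.4, -0.3]
opening: 1.002
finger_force: 0.0
```

```bash
python3 st.py
python3 - <<'E'
from h import *
w=cam("wrist"); vv,uu=np.mgrid[130:310,235:335]; P=bydepth(w,np.c_[uu.ravel(),vv.ravel()])
n=P[np.hypot(P[:,0]-.480,P[:,1]-.370)<.03]; T=n[n[:,2]>.12]; print(len(T),T.mean(0),np.percentile(T[:,2],[5,50,95]))
A=np.c_[T[:,:2]-T[:,:2].mean(0),np.ones(len(T))]; print(np.linalg.lstsq(A,T[:,2],rcond=None)[0])
sm=P[(abs(P[:,2]-.121)<.006)&(P[:,0]>.53)]; print("small",sm.mean(0),len(sm))
E
```

```text
40.95 pos [479.16 369.32 249.11] yaw 170.16 tilt [-0.0008 -0.0004] F [ 0.82  0.37 -0.35] M [-0.024 -0.004  0.007] q6 -0.91
836 [0.47876103 0.36952227 0.12958407] [0.12556439 0.130358   0.13184945]
[ 0.07914401 -0.00726532  0.12958407]
small [0.56173723 0.3618375  0.12195309] 213
```

The handle top is back at its original 0.130 m height and position, the small driver hasn't moved, and the gripper is clear. I'm handing in the job.

```bash
python3 -c "
from plant import *
print(sign_off())"
```

```text
the job is handed in; nothing more can be done
None
```

The drain screw is turned snug on its gasket at about 0.22 N m and the big screwdriver is back upright in its own rack hole; I handed the job in at about 41 s, and no verdict came back.

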